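# Gauge and stow the spool arbor

## Task

Take the spool arbor from the middle berth of the sloping rest, stand it upright on its foot on the round iron plate and let go of it there. Then take it afresh and drop it, grip up, into the one hole of the gauge block's graded row that fits its shank, until its foot is fully home on the floor of the hole, and let go. Leave the other two arbors in their berths and everything else on the bench where it is.

Things in the scene. Friction and masses are not known exactly. Their poses are not given: they have to be found in the camera images.
- arbor_small: Steel spool arbor, about 190 g: round shank 18 mm thick, 62.7 mm long, topped by a coaxial grip 16 mm thick, 42 mm long (same on all three). Origin on the axis at the shoulder between them; +z along the axis to the grip's end. Starts at 45 degrees in a berth of the rest (which one is random), foot low towards the robot, grip up and away.
- arbor_small_foot (a point): Centre of the flat foot of arbor_small (edge chamfered 1.5 mm).
- arbor_medium: Steel spool arbor, about 260 g: round shank 22 mm thick, 65.6 mm long, topped by a coaxial grip 16 mm thick, 42 mm long (same on all three). Origin on the axis at the shoulder between them; +z along the axis to the grip's end. Starts at 45 degrees in a berth of the rest (which one is random), foot low towards the robot, grip up and away.
- arbor_medium_foot (a point): Centre of the flat foot of arbor_medium (edge chamfered 1.5 mm).
- arbor_large: Steel spool arbor, about 340 g: round shank 26 mm thick, 68.4 mm long, topped by a coaxial grip 16 mm thick, 42 mm long (same on all three). Origin on the axis at the shoulder between them; +z along the axis to the grip's end. Starts at 45 degrees in a berth of the rest (which one is random), foot low towards the robot, grip up and away.
- arbor_large_foot (a point): Centre of the flat foot of arbor_large (edge chamfered 1.5 mm).
- rest: Fixed dark wooden rest, 115 (x) by 235 (y) mm, up to 90 mm high, origin at the centre of its underside. Three V berths 75 mm apart along its y hold the arbors' shanks (lower 58 mm) at 45 degrees, a brass toe stop under each foot; the rest's +x is the way the grips lean. The grips overhang freely, middles 95 to 115 mm above the bench, 59 mm clear between neighbours.
- rest_middle (a point): Point above the middle berth: in plan it coincides with the origin (shoulder) of whichever arbor starts there; 90 mm above the bench. The other two shoulders are 75 mm to either side along the rest's y.
- plate: Fixed round iron setting-down plate, 80 mm in diameter, 6 mm thick, lying flat on the bench between rest and gauge block; origin at the centre of its underside.
- plate_top (a point): Centre of the plate's top face, 6 mm above the bench.
- gauge: Fixed grey iron gauge block, 90 (x) by 210 (y) by 50 mm high, origin at the centre of its underside. In its top five blind holes in a graded row along its y, 40 mm apart, 40 mm deep, flat floors, each 1.5 mm wider than the shank it is for. Brass guard rails 8 mm thick along both long sides, 45 mm from the row, rise 24 mm above the block's top (74 mm above the bench).
- gauge_hole0 (a point): Centre of the mouth of the hole for a 14 mm shank (bored 15.5 mm), level with the block's top face 50 mm above the bench; position 1 of 5 counted along the gauge's +y, smallest first. Its floor is 40 mm below.
- gauge_hole1 (a point): Centre of the mouth of the hole for a 18 mm shank (bored 19.5 mm), level with the block's top face 50 mm above the bench; position 2 of 5 counted along the gauge's +y, smallest first. Its floor is 40 mm below.
- gauge_hole2 (a point): Centre of the mouth of the hole for a 22 mm shank (bored 23.5 mm), level with the block's top face 50 mm above the bench; position 3 of 5 counted along the gauge's +y, smallest first. Its floor is 40 mm below.
- gauge_hole3 (a point): Centre of the mouth of the hole for a 26 mm shank (bored 27.5 mm), level with the block's top face 50 mm above the bench; position 4 of 5 counted along the gauge's +y, smallest first. Its floor is 40 mm below.
- gauge_hole4 (a point): Centre of the mouth of the hole for a 30 mm shank (bored 31.5 mm), level with the block's top face 50 mm above the bench; position 5 of 5 counted along the gauge's +y, smallest first. Its floor is 40 mm below.
- canister: Bystander: dented tin film canister, flat round, 128 mm across, 40 mm high; origin at the centre of its underside. Leave it where it is.
- flange_0: Bystander: brass spool flange lying flat, 90 mm across, 18 mm high at its hub; origin at the centre of its underside. Leave it where it is.
- flange_1: Bystander: the second brass spool flange, 90 mm across, 18 mm high, on the far side of the bench; origin at the centre of its underside. Leave it where it is.
- chimney: Bystander: squat amber glass lamp chimney standing upright, 72 mm across, 110 mm high, fragile, close beyond the plate; origin at the centre of its underside. Leave it where it is.
- crank: Bystander: iron crank, 145 mm long, lying with its walnut handle standing up 90 mm at one end; origin at the centre of its underside. Leave it where it is.
- mallet: Bystander: wooden mallet lying down, 220 mm long, head 85 mm wide and 48 mm thick; origin at the centre of its underside. Leave it where it is.
- oilcan: Bystander: steel oil can 80 mm across with a thin spout up to 135 mm high; origin at the centre of its underside. Leave it where it is.
Not all that is in view belongs to the job. Several things look just like the plate: the one meant starts farthest to the robot's left.

How it is judged:
By the outcome, as a careful person would: the job done as asked, in the order asked, and still so for the second after the job is handed in, with the robot touching nothing.
It also fails if it takes over 62 s, if anything falls off the work surface, if the arm or the gripper's body presses on something with over 40 N, if the wrist force passes 120 N, or if a joint passes its speed limit or range.

## Robot

A 7-joint arm with a two-finger parallel gripper is mounted at the origin on the work surface. World frame = base frame: x ahead of the robot, y to its left, z up, the work surface at z = 0. Lengths are in mm, angles in rad, forces in N, time in s.
With the tool pointing down it reaches from about 400 to 850 mm from the base axis. Payload 10.4 kg.
Tool frame: the origin (TCP) lies midway between the tips of the shut fingers; the grasp point (between the pads) lies 19 mm behind it (grip_point_offset is the distance from the TCP to the grasp point, in mm); y points along the fingers, x is the direction in which the jaws open and shut, and the axes are right-handed (so a half turn about y gives the same grasp; the last joint's range is limited). The gripper opens to 87 mm and grips with 3 to 60 N. Pads are 19 mm wide; open, the fingers measure 117 mm over their backs; the gripper's body (75 mm by 190 mm) begins 51 mm behind the grasp point.
Start: joints at [1.286, 0.332, -0.065, 1.46, 0.022, 1.35, -0.088], TCP at [161.783, -603.72, 222.576] pointing down, gripper open.
Joint ranges: [-2.6, 2.6], [-0.5, 2.12], [-1.47, 1.34], [0.16, 2.42], [-1.27, 4.41], [0.06, 2.06], [-2.6, 2.6]. Speed limits (rad/s): [2.22, 2.22, 2.79, 2.79, 3.14, 3.14, 3.14].

## Interface

Orientations are given as a unit quaternion [x, y, z, w].
In Python, from bench import get_obs, grab_frame, sign_off, grip_point_offset gives the robot as it stands.
- The arm moves only by the shell command python3 -m jog 'ROWS' [FORCE]. ROWS is JSON, a list of rows, each a list of 7 numbers: the shift along the tool's x, y, z normalised to -1 to 1, where 1 is 1000 mm, then the turn, a rotation vector about the tool's x, y, z normalised to -1 to 1, where 1 is pi/4 rad, then the opening, from -1 (shut) to 1 (fully open). A call has exactly 5 rows; each row is the pose to reach, as a shift and turn from the pose commanded when the call began, along the tool's axes at that moment; what a row does not reach only later rows make up. A row lasts 1/8 s, in which the tool goes at most 62.5 mm and 10.7 degrees, less where a joint would pass 70% of its speed; a pose out of reach is approached as far as the arm can. A call with a number of a shift or a turn outside -1 to 1 is refused whole. A call with a gripper value outside its range is refused whole. The fingers move at their own pace and stop on an object; FORCE is the grip in N (left out, the last holds). Time passes only in rows, so rows that repeat a pose let the fingers close, or fill a call up. It gives the time, the measured TCP pose, the force and the opening at its end, in the units of the state.
- get_obs(): the state, without advancing time (a new reading comes with each control period).
- grab_frame(name): name is "side" or "top" or "wrist"; returns a dict with "frame" (420x560x3 uint8, red, green, blue), "depth" (420x560 float32, mm along the optical axis (not along the pixel's ray), 0 where there is no reading), "fx", "fy", "cx", "cy" (pixels), "dist_coeffs" ([k1, k2, p1, p2, k3] as OpenCV has them; the pictures are not rectified), "rvec" (rotation vector, rad) and "tvec" (3), from world to camera coordinates, as OpenCV has them. Camera axes: x right, y down, z forward; pixel columns grow to the right and rows downward; lengths in mm; the calibration is good to about 2 mm. A picture is of the moment at which its call begins.
- sign_off(): hands the job in, once; it reports no verdict.
The state is a dict: "time_s": time; "q": joint angles; "joint_vel": joint speeds; "joint_efforts": joint torques, N m; "tcp_pos": TCP position; "tcp_rot": TCP orientation; "ft_force": force on the tool from outside, world axes, zero at the start; "torque": the same for the moment, N m; "width": opening from 0.0 (shut) to 1.0 (fully open).
Only numpy, scipy, OpenCV 4.12 (cv2) and the standard library are available. Lean on these libraries where they do the work, as an engineer would, in place of code of your own. Each camera call takes 0.05 s, during which the arm holds its last target.

## Working session

There is one attempt and no reset: what is moved stays moved. The work goes in short steps, Python scripts to look and compute and a shell command to move; the robot and the scene stay as the last step left them, time stands still between calls to the robot, and variables do not carry over. Pictures are saved under pics/ and viewed, and the job is handed in when it is done.

```bash
ls; mkdir -p pics; python3 - <<'E'
from bench import *
import cv2
o=get_obs();print(o,grip_point_offset)
for n in("side","top"):
    f=grab_frame(n);cv2.imwrite(f"pics/{n}0.png",f["frame"][:,:,::-1])
    print(n,f["fx"],f["fy"],f["cx"],f["cy"],f["dist_coeffs"],f["rvec"],f["tvec"])
E
```

```text
pics
{'time_s': 0.0, 'q': array([ 1.2863797 ,  0.33286395, -0.06470417,  1.4609678 ,  0.02164125,
        1.34988317, -0.08850969]), 'joint_vel': array([ 6.56793994e-04, -8.03109114e-04,  1.34154141e-03,  1.09141618e-03,
       -1.50191909e-03,  9.97594082e-05,  6.56412084e-04]), 'joint_efforts': array([-1.40642311e-03, -6.23248744e+01,  2.36698589e-02, -3.89886475e+01,
       -6.14832784e-02,  3.98168061e-02,  1.13397164e-04]), 'tcp_pos': array([ 161.65323597, -603.32562369,  221.74625993]), 'tcp_rot': array([-0.56071808,  0.43086891, -0.43002592,  0.56127081]), 'ft_force': array([-0.5920352 ,  0.02260356, -0.04788285]), 'torque': array([ 0.01406161,  0.02703615, -0.01370292]), 'width': 0.9979566392335558} 18.700000000000003
side 455.88127956681717 455.88127956681717 280.8382039257194 205.36221595318204 [-0.08044851  0.          0.          0.          0.        ] [ 0.87332268 -2.36222933  1.29019863] [ 466.74239243  223.8877276  1017.44383417]
top 491.4119581669556 491.4119581669556 279.7355880834632 211.3753512847986 [-0.10297969  0.          0.          0.          0.        ] [ 2.13470971 -2.08921465  0.21836139] [  73.53275139  558.51892402 1269.92695769]
```

View pics/side0.png

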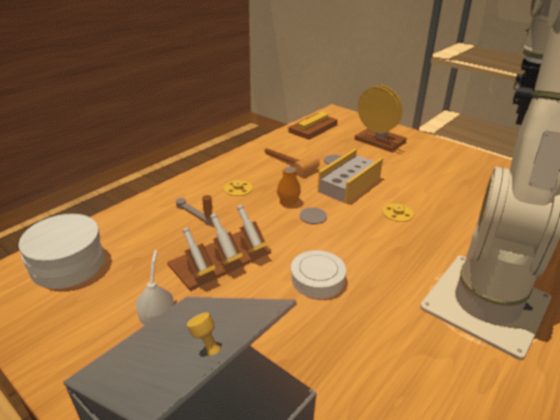

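View pics/top0.png

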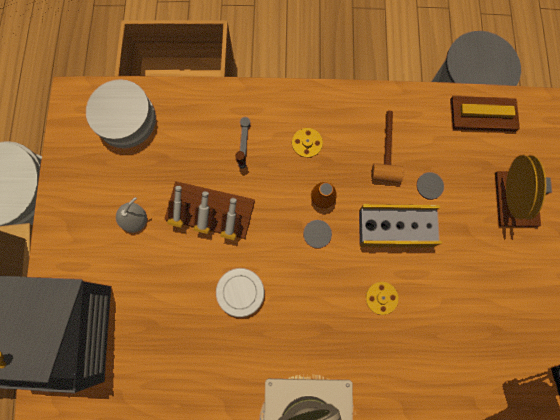

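The side view shows three arbors in the rest (around 195–255, 245), a plate at (313,215) and a second disc at (333,160) by the gauge. The top view shows the rest at (210,212) with the middle arbor at (203,213), discs at (317,234) and (430,185), the gauge at (400,226) and the chimney at (323,195). Since y grows to the image's left, the disc at (317,234) is the leftmost.

```bash
cat > h.py <<'E'
import numpy as np,cv2
from bench import *
from scipy.spatial.transform import Rotation as Rn
def cam(f):
    K=np.array([[f["fx"],0,f["cx"]],[0,f["fy"],f["cy"]],[0,0,1]]);D=np.array(f["dist_coeffs"],float)
    R=cv2.Rodrigues(np.array(f["rvec"],float))[0];t=np.array(f["tvec"],float).ravel()
    return K,D,R,t
def cloud(f):
    K,D,R,t=cam(f);H,W=f["depth"].shape
    u,v=np.meshgrid(np.arange(W),np.arange(H))
    n=cv2.undistortPoints(np.stack([u,v],-1).reshape(-1,1,2).astype(float),K,D).reshape(H,W,2)
    z=f["depth"];P=np.stack([n[...,0]*z,n[...,1]*z,z],-1)
    return (P-t)@R
def onz(f,uv,z):
    K,D,R,t=cam(f)
    n=cv2.undistortPoints(np.array(uv,float).reshape(-1,1,2),K,D).reshape(-1,2)
    d=np.c_[n,np.ones(len(n))]@R;c=-R.T@t
    return c+d*((z-c[2])/d[:,2])[:,None]
def proj(f,P):
    K,D,R,t=cam(f)
    return cv2.projectPoints(np.array(P,float).reshape(-1,1,3),R,t,K,D)[0].reshape(-1,2)
E
python3 - <<'E'
from h import *
o=get_obs();print(Rn.from_quat(o["tcp_rot"]).as_matrix().round(3))
f=grab_frame("top");np.savez("top0.npz",**{k:np.array(v) for k,v in f.items()})
im=f["frame"][:,:,::-1]
c=cloud(f)
for uv in[(317,234),(430,185),(203,200),(203,215),(205,228),(370,226),(386,226),(401,226),(415,226),(429,226),(323,190),(178,195),(232,206),(400,212),(300,300)]:
    print(uv,c[uv[1],uv[0]].round(1))
a=cv2.resize(im[160:260,150:280],None,fx=6,fy=6,interpolation=cv2.INTER_CUBIC);cv2.imwrite("pics/a.png",a)
a=cv2.resize(im[170:260,295:450],None,fx=5,fy=5,interpolation=cv2.INTER_CUBIC);cv2.imwrite("pics/b.png",a)
E
```

```text
[[ 0.259 -0.     0.966]
 [-0.966  0.001  0.259]
 [-0.001 -1.    -0.   ]]
(317, 234) [505.7 -19.5   5.1]
(430, 185) [ 654.6 -344.3    5.6]
(203, 200) [570.3 285.4 116.7]
(203, 215) [536.7 288.2  86.2]
(205, 228) [508.5 287.   48.1]
(370, 226) [ 531.3 -168.2    5.8]
(386, 226) [ 531.3 -212.3   11.2]
(401, 226) [ 530.2 -252.2   21.4]
(415, 226) [ 530.7 -291.2   23.4]
(429, 226) [ 531.3 -330.5   24.5]
(323, 190) [605.6 -26.8 109.7]
(178, 195) [584.8 353.9 106.5]
(232, 206) [557.8 210.  108.4]
(400, 212) [ 564.3 -244.    47.7]
(300, 300) [323.   25.3   3.1]
```

View pics/a.png

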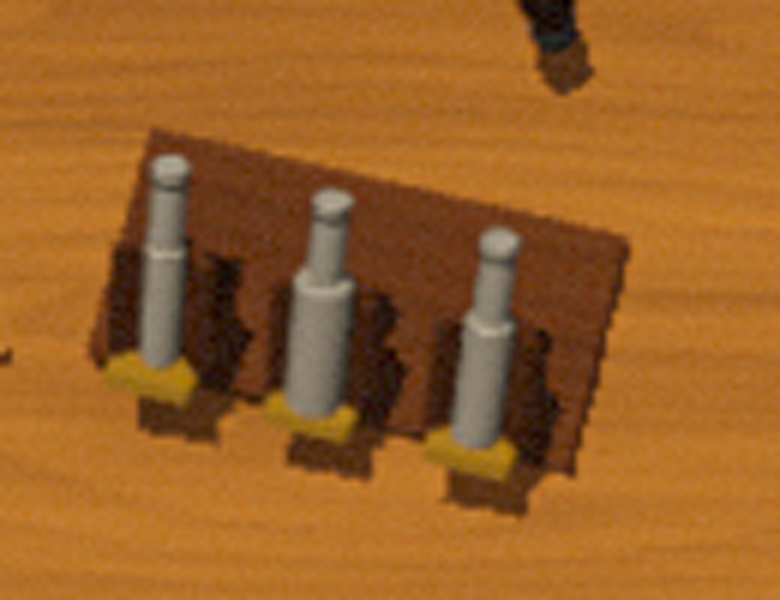

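View pics/b.png

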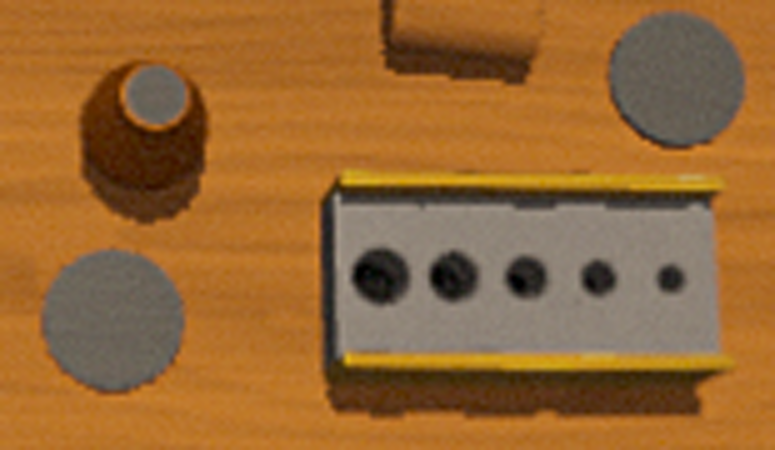

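The crop shows the middle arbor (crop 320,330; full image ~203,215) is visibly the fattest: ~10 px against 6.7 px on the left and 8.3 px on the right. That makes it arbor_large, so the hole is the 26 mm one, second from the left in the row, at full-image (386,226).

What could be confused with what I want:
- **Arbors:** (178,203), (203,213) and (231,218). The middle one is the target.
- **Plate look-alikes:** (317,234) and (430,185), plus the chimney mouth at (326,189). The leftmost disc, (317,234), is the plate.

Next I'll take precise measurements.

```bash
python3 - <<'E'
from h import *
for n in("top","side"):
    f=grab_frame(n);c=cloud(f);ok=f["depth"]>0
    hsv=cv2.cvtColor(f["frame"],cv2.COLOR_RGB2HSV);S=hsv[...,1].astype(int);V=hsv[...,2]
    X,Y,Z=c[...,0],c[...,1],c[...,2]
    b=ok&(abs(X-420)<40)&(abs(Y+80)<60);print(n,"bench z",np.median(Z[b]),Z[b].std())
    # arbors : grey & above
    m=ok&(S<75)&(V>70)&(X>480)&(X<640)&(Y>160)&(Y<400)&(Z>40)
    nl,l,st,ce=cv2.connectedComponentsWithStats(m.astype(np.uint8))
    for i in range(1,nl):
        if st[i,4]<25:continue
        P=c[l==i];mu=np.median(P,0);u=np.linalg.svd(P-P.mean(0),full_matrices=False)[2][0];u*=np.sign(u[2])
        r=np.linalg.norm(np.cross(P-P.mean(0),u),axis=1)
        print("arbor",ce[i].round(1),st[i,4],mu.round(1),"dir",u.round(3),"zmin/max",P[:,2].min().round(),P[:,2].max().round(),"s",((P-P.mean(0))@u).min().round(1),((P-P.mean(0))@u).max().round(1))
    # plates
    m=ok&(S<75)&(X>440)&(X<560)&(Y>-75)&(Y<40)&(Z<18)
    nl,l,st,ce=cv2.connectedComponentsWithStats(m.astype(np.uint8));i=1+st[1:,4].argmax()
    cs,_=cv2.findContours((l==i).astype(np.uint8),cv2.RETR_EXTERNAL,cv2.CHAIN_APPROX_NONE)
    q=onz(f,cs[0].reshape(-1,2),6);print("plate",q.min(0),q.max(0),(q.min(0)+q.max(0))/2)
    if n=="top":
        k=ok&(abs(X-532)<30)&(abs(Y+250)<100)&(Z>40)&(S<75);print("gauge top z",np.median(Z[k]))
        g=cv2.cvtColor(f["frame"],cv2.COLOR_RGB2GRAY)
        m=((g<75)&(np.indices(g.shape)[0]>215)&(np.indices(g.shape)[0]<238)&(np.indices(g.shape)[1]>364)&(np.indices(g.shape)[1]<434)).astype(np.uint8)
        nl,l,st,ce=cv2.connectedComponentsWithStats(m)
        for i in range(1,nl):
            if st[i,4]>5:
                s=st[i];print("hole",ce[i].round(1),st[i],onz(f,[[s[0]+s[2]/2-.5,s[1]+s[3]/2-.5]],50).round(1))
E
```

```text
top bench z -0.5191226337847555 2.704435046713804
arbor [176.8 203.5] 196 [565.4 359.9  84.3] dir [ 0.71  -0.146  0.689] zmin/max 42.0 121.0 s -54.1 50.1
arbor [202.9 211.7] 277 [542.9 287.5  90.2] dir [ 0.743 -0.138  0.654] zmin/max 50.0 128.0 s -53.1 57.0
arbor [230.6 216.8] 244 [532.  214.2  86.7] dir [ 0.732 -0.141  0.667] zmin/max 48.0 126.0 s -54.3 52.9
plate [468.96916864 -55.75469905   6.        ] [545.33693628  16.94076991   6.        ] [507.15305246 -19.40696457   6.        ]
gauge top z 49.31092182435405
hole [370.6 224.7] [365 220  12  11  94] [[ 526.  -161.5   50. ]]
hole [385.1 224.8] [381 220   9  10  67] [[ 528.2 -201.2   50. ]]
hole [399.8 224.9] [396 221   8   8  49] [[ 529.  -241.1   50. ]]
hole [414.3 225.2] [411 222   7   7  34] [[ 528.5 -281.1   50. ]]
hole [428.8 225.2] [427 223   5   5  20] [[ 529.3 -322.7   50. ]]
side bench z 0.6039135383705775 1.4415359991065526
arbor [249.2 227.7] 272 [524.1 220.7  79.4] dir [ 0.704 -0.166  0.691] zmin/max 49.0 124.0 s -44.5 58.4
arbor [223.3 238.2] 364 [537.5 294.4  83.4] dir [ 0.719 -0.167  0.675] zmin/max 50.0 127.0 s -45.7 62.0
arbor [194.6 250.4] 271 [559.1 365.3  79.2] dir [ 0.694 -0.151  0.704] zmin/max 45.0 119.0 s -45.7 55.1
plate [471.02029901 -53.11521889   6.        ] [541.00526175  16.00192596   6.        ] [506.01278038 -18.55664647   6.        ]
```

```bash
python3 - <<'E'
from h import *
from scipy.optimize import least_squares
a=[]
for n in("top","side"):
    f=grab_frame(n);c=cloud(f);ok=f["depth"]>0
    S=cv2.cvtColor(f["frame"],cv2.COLOR_RGB2HSV)[...,1].astype(int);V=f["frame"].max(2)
    X,Y,Z=c[...,0],c[...,1],c[...,2]
    m=ok&(S<75)&(V>70)&(X>480)&(X<640)&(Y>255)&(Y<325)&(Z>40)
    nl,l,st,ce=cv2.connectedComponentsWithStats(m.astype(np.uint8));i=1+st[1:,4].argmax();a.append(c[l==i])
def sdf(p,P):
    d=np.array([np.cos(p[3])*np.cos(p[4]),np.sin(p[3])*np.cos(p[4]),np.sin(p[4])])
    v=P-p[:3];s=v@d;r=np.linalg.norm(v-s[:,None]*d,axis=1)
    def cyl(R,a,b):
        dx=r-R;dy=np.maximum(a-s,s-b)
        return np.minimum(np.maximum(dx,dy),0)+np.hypot(np.maximum(dx,0),np.maximum(dy,0))
    return np.minimum(cyl(13,-68.4,0),cyl(8,0,42))
for nm,P in(("top",a[0]),("side",a[1]),("both",np.vstack(a))):
    r=least_squares(sdf,[555,287,85,-.218,.785],args=(P,),loss="soft_l1",f_scale=2)
    print(nm,r.x[:3].round(1),np.degrees(r.x[3:]).round(1),"med res",np.median(abs(r.fun)).round(2))
E
```

```text
top [559.4 287.9  92.7] [-11.9  45.7] med res 1.05
side [562.1 286.9  94.9] [-12.4  45.3] med res 0.95
both [559.6 287.6  92.6] [-12.2  45.5] med res 1.01
```

```bash
python3 - <<'E'
from h import *
G=np.array([574,284.5]);rx=np.array([np.cos(-.213),np.sin(-.213)]);ry=np.array([-rx[1],rx[0]])
for n in("top","side"):
    f=grab_frame(n);c=cloud(f);ok=f["depth"]>0
    P=c[ok];d=P[:,:2]-G;a=d@rx;b=d@ry
    print(n)
    for a0 in range(-60,70,10):
        print(a0,[ (int(np.median(P[k,2])) if (k:=(abs(a-a0)<5)&(abs(b-b0)<5)).sum()>1 else None) for b0 in range(-50,60,10)])
E
```

```text
top
-60 [28, 9, 10, 26, 56, 63, 58, 46, 7, 9, 11]
-50 [51, 11, 11, 53, 69, 73, 70, 54, 13, 11, 32]
-40 [66, 10, 9, 61, 76, 85, 80, 65, 10, 11, 55]
-30 [75, 11, 11, 69, 89, 92, 90, 74, None, 11, 41]
-20 [80, 11, 11, 17, 94, 98, 96, 81, None, 11, 12]
-10 [None, 9, 10, 11, 88, 107, 100, None, None, 12, 11]
0 [10, 10, 10, 10, 12, 115, 109, None, 13, 12, 11]
10 [12, 10, 9, 10, 14, 123, 11, None, 11, 12, 11]
20 [10, 11, 10, 10, 11, 11, 10, None, 11, 10, 10]
30 [12, 13, 10, 10, 12, 13, 11, None, 11, 10, 11]
40 [11, 11, 11, 10, 13, 12, 12, 10, 11, 10, 11]
50 [10, 10, 8, 12, 10, 11, 9, 10, 11, 11, 10]
60 [0, -1, 0, 0, 0, 0, 0, 0, 0, 0, 0]
side
-60 [11, 5, 6, 14, 21, 22, 27, 23, 8, 9, 12]
-50 [51, 12, 11, 56, 70, 73, 65, 49, 11, 11, 57]
-40 [57, 10, 11, 65, 80, 84, 76, 63, 11, 11, 68]
-30 [72, None, None, 77, 89, 93, 81, 72, 13, None, 78]
-20 [76, None, None, 82, 94, 100, 73, 27, 11, None, 84]
-10 [12, None, None, None, None, 106, 90, 11, 12, None, None]
0 [None, None, None, None, None, 117, 110, 11, None, None, None]
10 [None, None, None, None, None, 124, 112, 11, None, None, None]
20 [None, None, None, None, None, 11, 12, 11, None, None, None]
30 [None, None, None, None, None, 12, 11, None, None, None, None]
40 [None, None, None, None, 11, 11, 11, None, None, None, None]
50 [None, None, None, None, 11, 12, 11, None, None, None, None]
60 [None, None, None, None, None, None, None, None, None, None, None]
```

```bash
cat >> h.py <<'E'
def Rt(psi,th=0):
    p=np.radians(psi);t=np.radians(th)
    x=np.array([np.cos(p),np.sin(p),0]);fw=np.array([np.sin(p),-np.cos(p),0])
    y=np.array([0,0,-np.cos(t)])+fw*np.sin(t)
    return np.c_[x,y,np.cross(x,y)]
def plan(pos,psi,th=0):
    o=get_obs();R=Rn.from_quat(o["tcp_rot"]).as_matrix()
    s=R.T@(np.array(pos)-o["tcp_pos"])/1000
    r=Rn.from_matrix(R.T@Rt(psi,th)).as_rotvec()/(np.pi/4)
    print("shift",s.round(4),"turn",r.round(3),"mm",round(np.linalg.norm(s)*1000,1),"deg",round(np.linalg.norm(r)*45,1))
def st():
    o=get_obs();R=Rn.from_quat(o["tcp_rot"]).as_matrix()
    psi=np.degrees(np.arctan2(R[1,0],R[0,0]));
    print("t",round(o["time_s"],2),"tcp",o["tcp_pos"].round(1),"psi",psi.round(1),"y",R[:,1].round(3),"xz",R[2,0].round(3),"q",o["q"].round(2),"F",o["ft_force"].round(1),"w",round(o["width"],3))
E
python3 -c "
from h import *
plan([360,-380,260],-35)"
```

```text
shift [-0.1648 -0.0375  0.2494] turn [-0.    -0.889 -0.   ] mm 301.2 deg 40.0
```

```bash
python3 -m jog '[[-0.033,-0.008,0.05,0,-0.18,0,0],[-0.066,-0.015,0.1,0,-0.36,0,0],[-0.099,-0.022,0.15,0,-0.54,0,-0.2],[-0.132,-0.03,0.2,0,-0.72,0,-0.2],[-0.165,-0.038,0.25,0,-0.89,0,-0.2]]'; python3 -c "
from h import *
st();plan([470,-180,260],5)"
```

```text
time_s: 1.08
tcp_pos: [361.6, -378.0, 261.1]
tcp_rot: [0.675, -0.211, 0.211, -0.675]
ft_force: [0.6, -1.7, 0.4]
width: 0.518
t 1.07 tcp [ 361.6 -378.   261.1] psi -34.7 y [ 0.    -0.001 -1.   ] xz 0.001 q [ 1.03  0.11 -0.33  1.66  0.04  1.38  0.09] F [ 0.6 -1.7  0.4] w 0.518
shift [-0.0236  0.001   0.2245] turn [ 0.001 -0.882  0.001] mm 225.8 deg 39.7
```

```bash
python3 -m jog '[[-0.005,0,0.045,0,-0.18,0,-0.2],[-0.01,0,0.09,0,-0.36,0,-0.2],[-0.015,0,0.135,0,-0.54,0,-0.2],[-0.02,0,0.18,0,-0.72,0,-0.2],[-0.024,0,0.225,0,-0.88,0,-0.2]]'; python3 -c "
from h import *
st();plan([500,-20,230],45)"
```

```text
time_s: 1.7
tcp_pos: [470.3, -180.2, 260.8]
tcp_rot: [0.707, 0.03, -0.03, -0.706]
ft_force: [1.3, -0.8, 0.6]
width: 0.399
t 1.7 tcp [ 470.3 -180.2  260.8] psi 4.9 y [ 0.001 -0.001 -1.   ] xz 0.0 q [ 0.81  0.08 -0.56  1.69  0.04  1.38  0.33] F [ 1.3 -0.8  0.6] w 0.399
shift [0.0432 0.0307 0.1571] turn [ 0.001 -0.891  0.   ] mm 165.8 deg 40.1
```

```bash
python3 -m jog '[[0.009,0.006,0.031,0,-0.18,0,-0.2],[0.018,0.012,0.062,0,-0.36,0,-0.2],[0.027,0.018,0.093,0,-0.54,0,-0.2],[0.036,0.024,0.125,0,-0.72,0,-0.2],[0.043,0.03,0.157,0,-0.89,0,-0.2]]'; python3 -c "
from h import *
st();plan([500,-20,230],83)"
```

```text
time_s: 2.33
tcp_pos: [500.1, -20.4, 230.5]
tcp_rot: [0.654, 0.27, -0.27, -0.653]
ft_force: [-0.4, 0.0, -0.2]
width: 0.403
t 2.33 tcp [500.1 -20.4 230.5] psi 45.0 y [ 0.001 -0.    -1.   ] xz 0.0 q [ 0.65  0.11 -0.74  1.74  0.08  1.32  0.68] F [-0.4  0.  -0.2] w 0.403
shift [0.0003 0.0005 0.0004] turn [ 0.001 -0.845 -0.   ] mm 0.7 deg 38.0
```

```bash
python3 -m jog '[[0,0.005,0,0,-0.18,0,-0.2],[0,0.01,0,0,-0.36,0,-0.2],[0,0.02,0,0,-0.54,0,-0.2],[0,0.035,0,0,-0.72,0,-0.2],[0,0.05,0,0,-0.845,0,-0.2]]'; python3 -c "
from h import *
st();plan([505,-20,110],83,45)"
```

```text
time_s: 2.95
tcp_pos: [500.0, -21.6, 180.3]
tcp_rot: [0.53, 0.468, -0.468, -0.53]
ft_force: [0.1, 0.1, 0.4]
width: 0.402
t 2.95 tcp [500.  -21.6 180.3] psi 82.9 y [ 0. -0. -1.] xz -0.0 q [ 0.68  0.16 -0.78  1.81  0.12  1.22  1.31] F [0.1 0.1 0.4] w 0.402
shift [ 0.0022  0.0703 -0.0048] turn [-0.999 -0.001 -0.001] mm 70.5 deg 45.0
```

```bash
python3 -m jog '[[0,0.014,-0.001,-0.2,0,0,-0.2],[0,0.028,-0.002,-0.4,0,0,-0.2],[0.001,0.042,-0.003,-0.6,0,0,-0.2],[0.001,0.056,-0.004,-0.8,0,0,-0.2],[0.002,0.07,-0.005,-0.999,0,0,-0.2]]'; python3 -c "
from h import *
st();plan([505,-20,110],83,45)
import cv2
cv2.imwrite('pics/w1.png',grab_frame('wrist')['frame'][:,:,::-1])"
```

```text
time_s: 3.58
tcp_pos: [517.5, -14.4, 117.6]
tcp_rot: [0.676, 0.602, -0.283, -0.318]
ft_force: [1.4, 0.8, 0.7]
width: 0.402
t 3.58 tcp [517.5 -14.4 117.6] psi 83.4 y [ 0.633 -0.073 -0.771] xz 0.0 q [ 0.92 -0.25 -1.    2.41 -0.25  0.2   1.54] F [1.4 0.8 0.7] w 0.402
shift [-0.007  -0.0016  0.0139] turn [-0.121  0.006  0.006] mm 15.7 deg 5.4
```

View pics/w1.png

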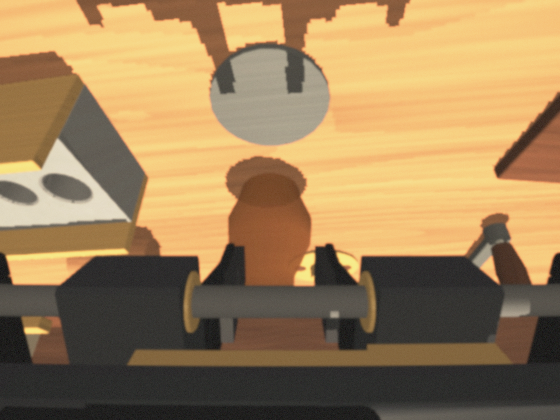

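The wrist view shows the plate at (270,95), the chimney beyond it at (270,225) and the gauge on the left. A 45° forward tilt over the plate stops at 39.6° because q4 reaches its limit. I'll grasp in the berth with the tool tilted 15° back, so standing the arbor upright needs only 30° forward.

```bash
python3 -c "
from h import *
plan([515,40,230],80,0)"
```

```text
shift [ 0.0537 -0.0931 -0.0633] turn [0.882 0.071 0.026] mm 124.8 deg 39.9
```

```bash
python3 -m jog '[[0.005,-0.019,-0.013,0.18,0.014,0.005,-0.2],[0.014,-0.038,-0.026,0.36,0.028,0.01,-0.2],[0.027,-0.057,-0.039,0.54,0.042,0.015,-0.2],[0.04,-0.075,-0.052,0.72,0.056,0.02,-0.2],[0.054,-0.093,-0.063,0.882,0.07,0.026,-0.2]]'; python3 -c "
from h import *
st();plan([580,265,230],77.8,0)"
```

```text
time_s: 4.25
tcp_pos: [517.4, 36.2, 233.8]
tcp_rot: [-0.542, -0.451, 0.453, 0.545]
ft_force: [-0.7, 1.3, 1.7]
width: 0.4
t 4.25 tcp [517.4  36.2 233.8] psi 79.5 y [-0.005  0.001 -1.   ] xz -0.0 q [ 0.9   0.29 -1.23  1.67  0.28  1.38  1.02] F [-0.7  1.3  1.7] w 0.4
shift [ 0.2364  0.0037 -0.0199] turn [-0.006  0.038 -0.   ] mm 237.3 deg 1.7
```

```bash
python3 -m jog '[[0.04,0,-0.004,0,0,0,-0.2],[0.08,0,-0.008,0,0.02,0,-0.2],[0.12,0,-0.012,0,0.03,0,-0.2],[0.16,0,-0.016,0,0.04,0,-0.2],[0.2,0,-0.02,0,0.04,0,-0.2]]'; python3 -c "
from h import *
st();plan([594,280,180],77.8,-15)"
```

```text
time_s: 4.88
tcp_pos: [572.4, 232.0, 232.3]
tcp_rot: [-0.55, -0.444, 0.445, 0.55]
ft_force: [0.6, -0.0, 0.8]
width: 0.4
t 4.88 tcp [572.4 232.  232.3] psi 77.9 y [-0.002 -0.    -1.   ] xz -0.001 q [ 0.32  0.54 -1.11  1.42  0.48  1.47  0.58] F [ 0.6 -0.   0.8] w 0.4
shift [ 0.0515  0.0522 -0.0111] turn [ 0.331  0.001 -0.001] mm 74.1 deg 14.9
```

Reach is fine. I'll tilt and come to the pre-grasp pose.

```bash
python3 -m jog '[[0.02,0,-0.011,0.08,0,0,-0.2],[0.04,0.005,-0.011,0.16,0,0,-0.2],[0.0515,0.02,-0.011,0.25,0,0,-0.2],[0.0515,0.035,-0.011,0.33,0,0,-0.2],[0.0515,0.05,-0.011,0.33,0,0,-0.2]]'; python3 -c "
from h import *
st();plan([572.9,284.7,92.9],77.8,-15)
import cv2
f=grab_frame('wrist');im=f['frame'][:,:,::-1].copy()
d=np.array([.691,-.149,.707]);s=np.array([559.6,287.6,92.6])
for p in proj(f,[s,s+26*d,s+42*d]): cv2.circle(im,tuple(int(v) for v in p),3,(0,0,255),1)
cv2.imwrite('pics/w2.png',im)"
```

```text
time_s: 5.5
tcp_pos: [593.7, 279.3, 180.5]
tcp_rot: [-0.474, -0.382, 0.499, 0.617]
ft_force: [-0.5, 0.3, -0.6]
width: 0.397
t 5.5 tcp [593.7 279.3 180.5] psi 77.9 y [-0.253  0.054 -0.966] xz -0.001 q [ 0.14  0.81 -1.03  1.16  0.46  1.65  0.59] F [-0.5  0.3 -0.6] w 0.397
shift [ 0.001   0.0902 -0.002 ] turn [-0.     0.002 -0.001] mm 90.2 deg 0.1
```

View pics/w2.png

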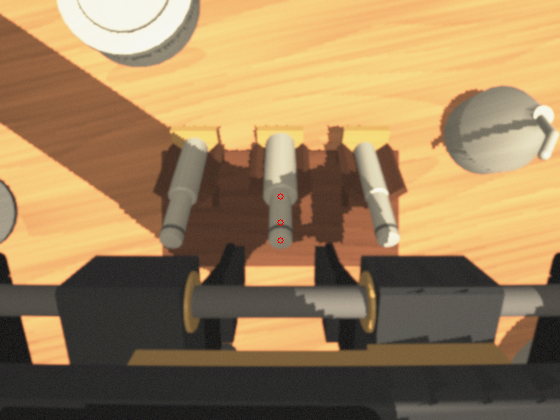

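The wrist view has the predicted shoulder, grasp and grip-end points at (280,196), (280,223) and (280,240), on the grip of the fattest, middle arbor and between the fingers. I'll descend now.

```bash
python3 -m jog '[[0.001,0.025,-0.001,0,0,0,-0.2],[0.001,0.045,-0.002,0,0,0,-0.2],[0.001,0.065,-0.002,0,0,0,-0.2],[0.001,0.08,-0.002,0,0,0,-0.2],[0.001,0.09,-0.002,0,0,0,-0.2]]' && python3 -c "
from h import *
st()" && python3 -m jog '[[0,0,0,0,0,0,-0.4],[0,0,0,0,0,0,-0.6],[0,0,0,0,0,0,-0.8],[0,0,0,0,0,0,-1],[0,0,0,0,0,0,-1]]' 30;  python3 -c "
from h import *
st()"
```

```text
time_s: 6.18
tcp_pos: [571.6, 286.1, 94.5]
tcp_rot: [-0.472, -0.384, 0.499, 0.617]
ft_force: [0.2, -0.1, -0.7]
width: 0.399
t 6.17 tcp [571.6 286.1  94.5] psi 78.1 y [-0.253  0.056 -0.966] xz 0.003 q [ 0.16  0.85 -1.02  1.31  0.48  1.49  0.56] F [ 0.2 -0.1 -0.7] w 0.399
time_s: 6.8
tcp_pos: [572.3, 285.2, 96.0]
tcp_rot: [-0.473, -0.384, 0.499, 0.616]
ft_force: [-0.4, -5.4, 4.0]
width: 0.174
t 6.8 tcp [572.3 285.2  96. ] psi 78.0 y [-0.252  0.055 -0.966] xz 0.001 q [ 0.16  0.85 -1.02  1.31  0.48  1.49  0.56] F [-0.4 -5.4  4. ] w 0.174
```

```bash
python3 -m jog '[[0,0,0,0,0,0,-1],[0,0,0,0,0,0,-1],[0,-0.01,-0.003,0,0,0,-1],[0,-0.02,-0.0055,0,0,0,-1],[0,-0.035,-0.009,0,0,0,-1]]' 50; python3 -c "
from h import *
st();plan([572,285,210],77.8,-15)"
```

```text
time_s: 7.42
tcp_pos: [589.6, 282.5, 127.5]
tcp_rot: [-0.472, -0.384, 0.499, 0.617]
ft_force: [0.3, 0.7, -4.8]
width: 0.17
t 7.42 tcp [589.6 282.5 127.5] psi 78.1 y [-0.252  0.056 -0.966] xz 0.003 q [ 0.15  0.85 -1.02  1.23  0.48  1.56  0.58] F [ 0.3  0.7 -4.8] w 0.17
shift [-0.0009 -0.0751  0.0385] turn [0.    0.007 0.002] mm 84.4 deg 0.3
```

```bash
python3 -m jog '[[0,-0.02,0.006,0,0,0,-1],[0,-0.04,0.015,0,0,0,-1],[0,-0.06,0.023,0,0,0,-1],[0,-0.08,0.03,0,0,0,-1],[0,-0.085,0.035,0,0,0,-1]]'; python3 -c "
from h import *
st();plan([550,150,215],80,0)
import cv2
for n in('side','wrist'):cv2.imwrite('pics/%s3.png'%n,grab_frame(n)['frame'][:,:,::-1])"
```

```text
time_s: 8.05
tcp_pos: [577.8, 285.1, 219.9]
tcp_rot: [-0.472, -0.385, 0.498, 0.617]
ft_force: [-1.0, -0.6, -3.5]
width: 0.169
t 8.05 tcp [577.8 285.1 219.9] psi 78.1 y [-0.251  0.057 -0.966] xz 0.004 q [ 0.14  0.76 -1.06  1.15  0.43  1.69  0.57] F [-1.  -0.6 -3.5] w 0.169
shift [-0.138   0.004  -0.0019] turn [-0.331 -0.042  0.011] mm 138.0 deg 15.0
```

View pics/side3.png

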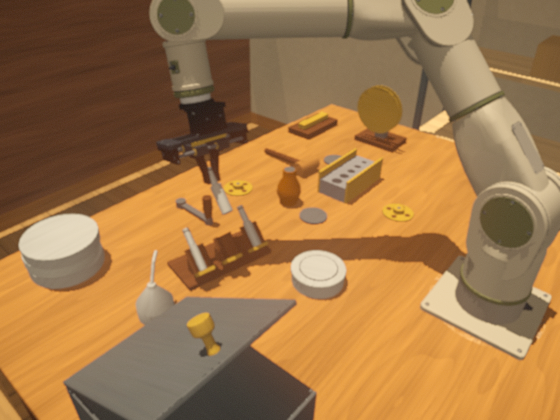

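View pics/wrist3.png

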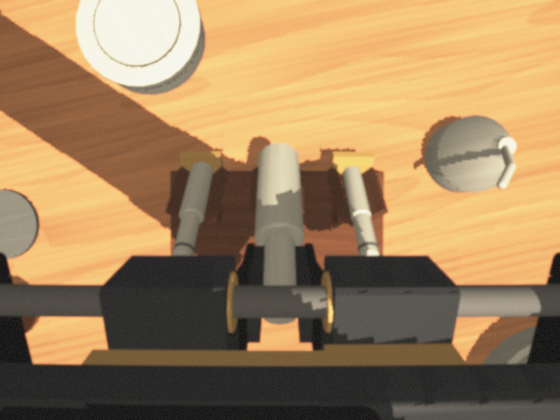

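The side view shows the arbor held in the air at (218,190) and the other two still in their berths. In the wrist view the held shank runs from (278,150) to (280,240). I'll fit the held arbor's pose in the tool frame.

```bash
cat >> h.py <<'E'
from scipy.optimize import least_squares
def heldfit(names=("wrist",),s0=26,ang=33,verbose=True):
    """arbor pose (grip point on axis given by length) fitted to cloud near expected pose; returns shoulder, dir (world)"""
    o=get_obs();R=Rn.from_quat(o["tcp_rot"]).as_matrix();t=o["tcp_pos"]
    g=t-18.7*R[:,1];d0=R@np.array([0,-np.cos(np.radians(ang)),-np.sin(np.radians(ang))])
    out=[]
    for n in names:
        f=grab_frame(n);c=cloud(f)[f["depth"]>0].reshape(-1,3)
        v=c-g;s=v@d0;r=np.linalg.norm(v-s[:,None]*d0,axis=1)
        P=c[(s<-s0-2)&(s>-110)&(r<22)]
        def res(p):
            d=d0+R[:,0]*p[3]+np.cross(d0,R[:,0])*p[4];d/=np.linalg.norm(d)
            w=P-(g-s0*d0+R@p[:3]);s=w@d;r=np.linalg.norm(w-s[:,None]*d,axis=1)
            dx=r-13;dy=np.maximum(-68.4-s,s)
            return np.minimum(np.maximum(dx,dy),0)+np.hypot(np.maximum(dx,0),np.maximum(dy,0))
        q=least_squares(res,np.zeros(5),loss="soft_l1",f_scale=1.5).x
        d=d0+R[:,0]*q[3]+np.cross(d0,R[:,0])*q[4];d/=np.linalg.norm(d)
        sh=g-s0*d0+R@q[:3]
        print(n,len(P),"med",np.median(abs(res(q))).round(2),"shoulder",sh.round(1),"dir",d.round(3),"foot",(sh-68.4*d).round(1),"tool-frame dir",(R.T@d).round(3),"angle",np.degrees(np.arctan2(-(R.T@d)[2],-(R.T@d)[1])).round(1),"sideways",np.degrees((R.T@d)[0]).round(1),"s_grip",((g-sh)@d).round(1))
        out.append((sh,d))
    return out
E
python3 -c "
from h import *
heldfit(('wrist','side','top'))"
```

```text
wrist 3570 med 0.24 shoulder [565.8 287.7 213.5] dir [ 0.692 -0.143  0.707] foot [518.5 297.5 165.1] tool-frame dir [ 0.005 -0.866 -0.5  ] angle 30.0 sideways 0.3 s_grip 28.2
side 363 med 0.85 shoulder [566.7 287.5 215. ] dir [ 0.696 -0.138  0.705] foot [519.1 297.  166.8] tool-frame dir [ 0.011 -0.864 -0.504] angle 30.2 sideways 0.6 s_grip 26.5
top 231 med 1.1 shoulder [565.2 286.3 212.4] dir [ 0.688 -0.158  0.709] foot [518.2 297.1 163.9] tool-frame dir [-0.011 -0.867 -0.499] angle 29.9 sideways -0.6 s_grip 29.2
```

```bash
python3 -m jog '[[-0.025,0,0,-0.06,-0.01,0,-1],[-0.052,0,0,-0.13,-0.02,0,-1],[-0.08,0,0,-0.2,-0.03,0.01,-1],[-0.11,0.004,-0.002,-0.27,-0.04,0.01,-1],[-0.138,0.004,-0.002,-0.33,-0.04,0.01,-1]]'; python3 -c "
from h import *
st();plan([516,-20,205],80,20)"
```

```text
time_s: 8.93
tcp_pos: [549.2, 148.1, 212.1]
tcp_rot: [-0.542, -0.453, 0.455, 0.542]
ft_force: [-0.0, 0.1, -3.5]
width: 0.172
t 8.93 tcp [549.2 148.1 212.1] psi 79.9 y [-0.003 -0.001 -1.   ] xz -0.002 q [ 0.57  0.45 -1.17  1.58  0.42  1.39  0.75] F [-0.   0.1 -3.5] w 0.172
shift [-0.1713  0.0074  0.0032] turn [-0.448 -0.002 -0.002] mm 171.5 deg 20.1
```

```bash
python3 -m jog '[[-0.03,0,0,-0.08,0,0,-1],[-0.065,0,0,-0.17,0,0,-1],[-0.1,0,0.001,-0.26,0,0,-1],[-0.135,0.002,0.003,-0.35,0,0,-1],[-0.171,0.007,0.003,-0.45,0,0,-1]]'; python3 -c "
from h import *
st();plan([516,-20.6,150],80,30)"
```

```text
time_s: 9.55
tcp_pos: [516.6, -11.8, 204.6]
tcp_rot: [0.624, 0.524, -0.373, -0.444]
ft_force: [-0.6, 0.9, -6.8]
width: 0.167
t 9.55 tcp [516.6 -11.8 204.6] psi 80.1 y [ 0.323 -0.055 -0.945] xz 0.002 q [ 1.28 -0.25 -1.22  2.   -0.24  0.9   1.54] F [-0.6  0.9 -6.8] w 0.167
shift [-0.0088  0.0519  0.017 ] turn [-0.242  0.     0.002] mm 55.3 deg 10.9
```

```bash
python3 -m jog '[[-0.002,0.01,0.003,-0.06,0,0,-1],[-0.004,0.02,0.006,-0.12,0,0,-1],[-0.006,0.032,0.01,-0.18,0,0,-1],[-0.009,0.044,0.014,-0.24,0,0,-1],[-0.009,0.052,0.017,-0.242,0,0,-1]]'; python3 -c "
from h import *
st();plan([516,-20.6,120],80,30);heldfit(('wrist','side'),s0=28,ang=30)"
```

```text
time_s: 10.18
tcp_pos: [514.8, -19.9, 149.1]
tcp_rot: [0.662, 0.557, -0.323, -0.384]
ft_force: [0.5, 0.4, -3.1]
width: 0.172
t 10.18 tcp [514.8 -19.9 149.1] psi 80.1 y [ 0.489 -0.085 -0.868] xz 0.001 q [ 1.15 -0.32 -1.13  2.24 -0.36  0.55  1.62] F [ 0.5  0.4 -3.1] w 0.172
shift [-0.0005  0.0259  0.0133] turn [-0.005  0.001  0.002] mm 29.1 deg 0.3
wrist 3365 med 0.25 shoulder [508.8 -18.5 138.3] dir [0.014 0.003 1.   ] foot [507.9 -18.7  69.9] tool-frame dir [ 0.006 -0.862 -0.508] angle 30.5 sideways 0.3 s_grip 26.9
side 189 med 0.96 shoulder [507.7 -18.  133.8] dir [-0.011  0.009  1.   ] foot [508.5 -18.6  65.4] tool-frame dir [ 0.008 -0.874 -0.486] angle 29.1 sideways 0.4 s_grip 31.6
```

```bash
python3 -m jog '[[0,0.01,0.006,0,0,0,-1],[0,0.02,0.012,0,0,0,-1],[0,0.03,0.017,0,0,0,-1],[0,0.04,0.023,0,0,0,-1],[0,0.0455,0.026,0,0,0,-1]]'; python3 -c "
from h import *
st();plan([514.8,-20.5,88],80,30);heldfit(('wrist','side'),s0=28,ang=30)"
```

```text
time_s: 10.9
tcp_pos: [517.1, -19.8, 98.7]
tcp_rot: [0.662, 0.557, -0.321, -0.384]
ft_force: [0.2, 0.8, -4.0]
width: 0.169
t 10.9 tcp [517.1 -19.8  98.7] psi 80.1 y [ 0.491 -0.084 -0.867] xz 0.003 q [ 1.36 -0.22 -1.39  2.28 -0.24  0.4   1.52] F [ 0.2  0.8 -4. ] w 0.169
shift [-0.0011  0.0082  0.0072] turn [-0.002 -0.001  0.004] mm 11.0 deg 0.2
wrist 3782 med 0.38 shoulder [511.3 -18.4  78.9] dir [ 0.024 -0.002  1.   ] foot [509.7 -18.3  10.5] tool-frame dir [ 0.005 -0.855 -0.519] angle 31.3 sideways 0.3 s_grip 35.9
side 255 med 1.59 shoulder [511.1 -18.7  75.5] dir [ 0.051 -0.013  0.999] foot [507.6 -17.8   7.2] tool-frame dir [-0.001 -0.84  -0.543] angle 32.9 sideways -0.1 s_grip 39.2
```

```bash
python3 -m jog '[[0,0.002,0.002,-0.01,0,0,-1],[-0.001,0.004,0.004,-0.02,0,0,-1],[-0.001,0.006,0.005,-0.02,0,0,-1],[-0.001,0.008,0.006,-0.02,0,0,-1],[-0.001,0.008,0.006,-0.02,0,0,-1]]'; python3 -c "
from h import *
st()
import cv2
for n in('side','wrist'):
  im=grab_frame(n)['frame'][:,:,::-1]
  if n=='side': im=cv2.resize(im[120:270,230:400],None,fx=4,fy=4,interpolation=cv2.INTER_CUBIC)
  cv2.imwrite('pics/%s4.png'%n,im)"
```

```text
time_s: 11.62
tcp_pos: [515.2, -20.8, 88.5]
tcp_rot: [0.666, 0.56, -0.317, -0.379]
ft_force: [-0.2, 0.1, -3.7]
width: 0.17
t 11.62 tcp [515.2 -20.8  88.5] psi 80.1 y [ 0.505 -0.087 -0.859] xz 0.002 q [ 1.39 -0.2  -1.42  2.31 -0.21  0.34  1.49] F [-0.2  0.1 -3.7] w 0.17
```

View pics/side4.png

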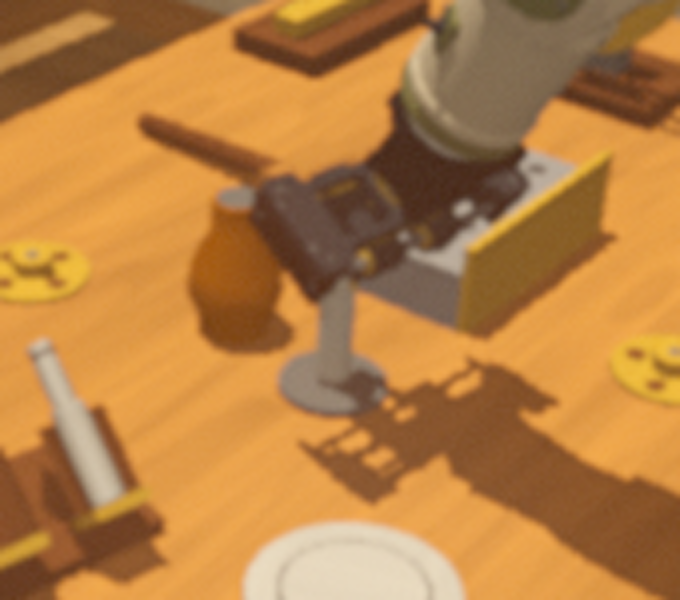

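View pics/wrist4.png

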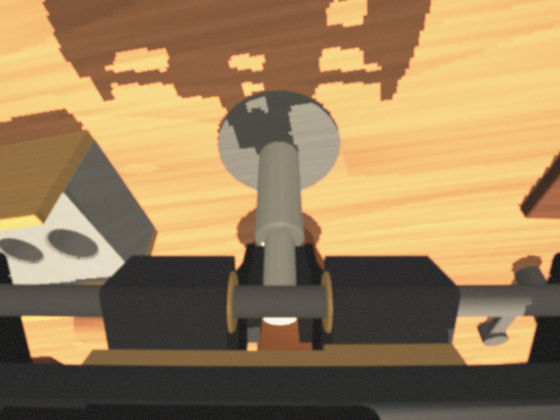

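The arbor is upright over the middle of the plate: the foot is at (280,150) in the wrist view and the plate at (280,140). I'll lower it gently to contact.

```bash
python3 -m jog '[[0,0.0005,0.0003,0,0,0,-1],[0,0.001,0.0006,0,0,0,-1],[0,0.0015,0.0009,0,0,0,-1],[0,0.0017,0.001,0,0,0,-1],[0,0.0017,0.001,0,0,0,-1]]'; python3 -c "
from h import *
st()"
```

```text
time_s: 12.35
tcp_pos: [515.3, -20.8, 86.6]
tcp_rot: [0.666, 0.56, -0.317, -0.379]
ft_force: [0.2, 0.6, -3.9]
width: 0.173
t 12.35 tcp [515.3 -20.8  86.6] psi 80.1 y [ 0.505 -0.087 -0.859] xz 0.002 q [ 1.4  -0.19 -1.44  2.31 -0.19  0.34  1.47] F [ 0.2  0.6 -3.9] w 0.173
```

```bash
python3 -m jog '[[0,0.0005,0.0003,0,0,0,-1],[0,0.001,0.0006,0,0,0,-1],[0,0.0015,0.0009,0,0,0,-1],[0,0.0017,0.001,0,0,0,-1],[0,0.0017,0.001,0,0,0,-1]]'; python3 -c "
from h import *
st()"
```

```text
time_s: 12.98
tcp_pos: [515.3, -20.8, 84.6]
tcp_rot: [0.666, 0.56, -0.317, -0.379]
ft_force: [-0.6, 0.4, -4.0]
width: 0.176
t 12.97 tcp [515.3 -20.8  84.6] psi 80.1 y [ 0.505 -0.087 -0.859] xz 0.002 q [ 1.41 -0.18 -1.45  2.31 -0.15  0.33  1.43] F [-0.6  0.4 -4. ] w 0.176
```

```bash
python3 -m jog '[[0,0.0004,0.0002,0,0,0,-1],[0,0.0008,0.0004,0,0,0,-1],[0,0.0012,0.0006,0,0,0,-1],[0,0.0013,0.0008,0,0,0,-1],[0,0.0013,0.0008,0,0,0,-1]]'; python3 -c "
from h import *
st()
f=grab_frame('wrist');c=cloud(f)
for v in (120,130,138,144,148,152,156,160,170): print(v,c[v,280].round(1))
"
```

```text
time_s: 13.6
tcp_pos: [516.6, -20.9, 84.3]
tcp_rot: [0.666, 0.56, -0.316, -0.378]
ft_force: [-3.4, -1.0, 8.9]
width: 0.167
t 13.6 tcp [516.6 -20.9  84.3] psi 80.1 y [ 0.507 -0.087 -0.857] xz 0.002 q [ 1.41 -0.16 -1.45  2.31 -0.1   0.33  1.39] F [-3.4 -1.   8.9] w 0.167
120 [484.3 -14.3   4.5]
130 [491.  -15.5   4.8]
138 [497.2 -16.6   4.1]
144 [497.  -16.5  10.5]
148 [497.4 -16.6  13.9]
152 [497.4 -16.6  17.7]
156 [497.9 -16.7  20.8]
160 [497.7 -16.7  24.7]
170 [497.4 -16.7  33.8]
```

Contact: the force rose by about 12 N. The shank's near face holds x = 497.4 at every height, so it's vertical. I'll release and back off along the fingers.

```bash
python3 -m jog '[[0,-0.0003,-0.0002,0,0,0,-0.55],[0,-0.0003,-0.0002,0,0,0,-0.45],[0,-0.0003,-0.0002,0,0,0,-0.3],[0,-0.0003,-0.0002,0,0,0,-0.2],[0,-0.0003,-0.0002,0,0,0,-0.2]]' 10; python3 -c "
from h import *
st()
f=grab_frame('wrist');c=cloud(f)
for v in (138,144,152,160,170,190,210): print(v,c[v,280].round(1))
"
```

```text
time_s: 14.28
tcp_pos: [515.3, -20.7, 83.5]
tcp_rot: [0.666, 0.56, -0.317, -0.379]
ft_force: [-0.7, -0.5, -0.7]
width: 0.393
t 14.28 tcp [515.3 -20.7  83.5] psi 80.1 y [ 0.505 -0.087 -0.859] xz 0.002 q [ 1.4  -0.17 -1.45  2.31 -0.1   0.33  1.39] F [-0.7 -0.5 -0.7] w 0.393
138 [494.9 -16.2   4.5]
144 [497.6 -16.7   7. ]
152 [497.8 -16.8  14.5]
160 [497.7 -16.8  22.1]
170 [497.7 -16.8  31. ]
190 [497.3 -16.8  47.7]
210 [497.7 -16.9  61.7]
```

```bash
python3 -m jog '[[0,-0.012,0,0,0,0,-0.2],[0,-0.025,0,0,0,0,-0.2],[0,-0.045,-0.005,0,0,0,-0.2],[0,-0.065,-0.015,0,0,0,-0.2],[0,-0.085,-0.03,0,0,0,-0.2]]'; python3 -c "
from h import *
st();plan([495,-18,220],85,0)
f=grab_frame('side')
import cv2
cv2.imwrite('pics/side5.png',cv2.resize(f['frame'][120:270,230:400,::-1],None,fx=4,fy=4,interpolation=cv2.INTER_CUBIC))"
```

```text
time_s: 14.95
tcp_pos: [497.4, -17.5, 172.5]
tcp_rot: [0.665, 0.56, -0.317, -0.378]
ft_force: [-0.1, -0.5, -0.7]
width: 0.403
t 14.95 tcp [497.4 -17.5 172.5] psi 80.1 y [ 0.505 -0.087 -0.859] xz 0.002 q [ 0.94 -0.38 -0.93  2.26 -0.35  0.6   1.6 ] F [-0.1 -0.5 -0.7] w 0.403
shift [-0.0008 -0.042  -0.0224] turn [ 0.685 -0.107 -0.027] mm 47.6 deg 31.2
```

View pics/side5.png

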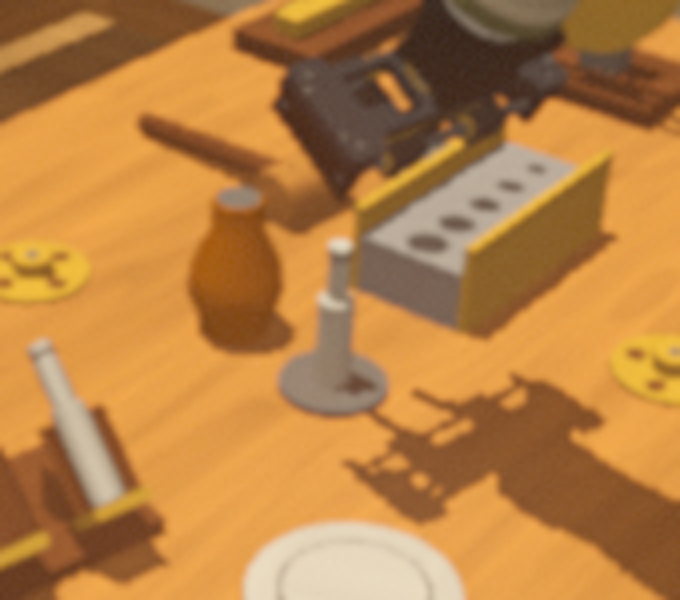

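The arbor stands free and upright on the plate, with its foot at crop (335,375). I'll bring the tool vertical above it and re-measure.

```bash
python3 -m jog '[[0,-0.012,-0.006,0.12,-0.02,0,-0.2],[0,-0.024,-0.012,0.26,-0.04,-0.01,-0.2],[0,-0.036,-0.018,0.4,-0.06,-0.02,-0.2],[-0.001,-0.042,-0.022,0.54,-0.08,-0.02,-0.2],[-0.001,-0.042,-0.022,0.685,-0.107,-0.027,-0.2]]'; python3 -c "
from h import *
st();
import cv2
f=grab_frame('wrist');cv2.imwrite('pics/w6.png',f['frame'][:,:,::-1])
plan([490,-19,210],85,0)"
```

```text
time_s: 15.62
tcp_pos: [495.8, -19.6, 220.4]
tcp_rot: [0.522, 0.477, -0.478, -0.522]
ft_force: [-0.2, 1.6, -0.2]
width: 0.402
t 15.62 tcp [495.8 -19.6 220.4] psi 84.9 y [-0.001 -0.001 -1.   ] xz -0.001 q [ 1.04  0.2  -1.19  1.75  0.19  1.32  1.29] F [-0.2  1.6 -0.2] w 0.402
shift [0.0011 0.007  0.0063] turn [-0.015 -0.005  0.01 ] mm 9.5 deg 0.9
```

View pics/w6.png

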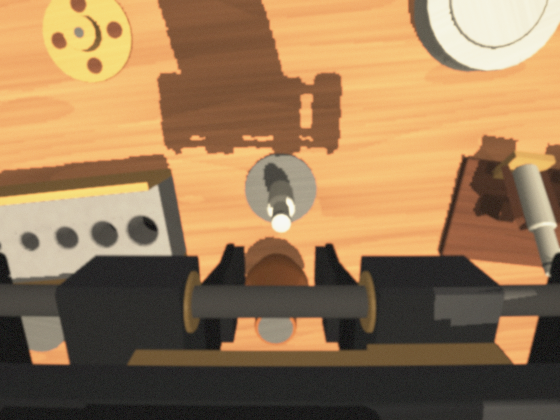

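The wrist view shows the arbor with its grip top at (281,222), its foot on the plate (280,190), and gauge holes 4 to 1 at (143,231), (105,234), (66,237) and (30,241). I'll fit the standing arbor and the holes.

```bash
cat >> h.py <<'E'
def standfit(f,x0,z0=6):
    c=cloud(f)[f["depth"]>0].reshape(-1,3)
    P=c[(np.hypot(c[:,0]-x0[0],c[:,1]-x0[1])<25)&(c[:,2]>z0+8)]
    def res(p):
        d=np.array([p[3],p[4],1]);d/=np.linalg.norm(d);w=P-np.array([p[0],p[1],z0+68.4+p[2]]);s=w@d
        r=np.linalg.norm(w-s[:,None]*d,axis=1)
        def cyl(R,a,b):
            dx=r-R;dy=np.maximum(a-s,s-b)
            return np.minimum(np.maximum(dx,dy),0)+np.hypot(np.maximum(dx,0),np.maximum(dy,0))
        return np.minimum(cyl(13,-68.4,0),cyl(8,0,42))
    q=least_squares(res,[x0[0],x0[1],0,0,0],loss="soft_l1",f_scale=1.5).x
    print("stand",len(P),np.median(abs(res(q))).round(2),q.round(3));return q
E
python3 -c "
from h import *
for n in('wrist','side','top'):
    f=grab_frame(n);print(n);standfit(f,(510,-18.5))
"
```

```text
wrist
stand 2201 39.27 [ 5.04622e+02 -1.27160e+01  1.09366e+02 -1.29000e-01 -1.30000e-02]
side
stand 612 90.15 [ 5.06087e+02 -1.82500e+01  1.10837e+02 -1.47000e-01 -8.30000e-02]
top
stand 700 3.6 [ 5.02216e+02 -2.25890e+01  5.39168e+02 -7.15000e-01 -4.69000e-01]
```

Those fits picked up points from the gripper itself. I'll cap the height.

```bash
sed -i 's/&(c\[:,2\]>z0+8)\]/\&(c[:,2]>z0+8)\&(c[:,2]<z0+118)]/' h.py
python3 -c "
from h import *
for n in('wrist','side'):
    f=grab_frame(n);print(n);standfit(f,(510,-18.5))
"
```

```text
wrist
stand 1105 0.23 [ 5.09836e+02 -1.93160e+01 -1.55700e+00 -2.00000e-03 -0.00000e+00]
side
stand 269 1.03 [ 5.09319e+02 -1.97840e+01  4.50000e-01 -1.10000e-02  3.00000e-03]
```

```bash
python3 -c "
from h import *
plan([509.8,-19.3,150],87,0)"
```

```text
shift [-0.0001  0.0695 -0.0151] turn [ 0.002 -0.044 -0.002] mm 71.1 deg 2.0
```

```bash
python3 -m jog '[[0,0.01,-0.01,0,-0.02,0,-0.2],[0,0.025,-0.015,0,-0.044,0,-0.2],[0,0.04,-0.015,0,-0.044,0,-0.2],[0,0.055,-0.015,0,-0.044,0,-0.2],[0,0.0695,-0.015,0,-0.044,0,-0.2]]'; python3 -c "
from h import *
st();plan([509.8,-19.3,84],87,0)
import cv2
f=grab_frame('wrist');cv2.imwrite('pics/w7.png',f['frame'][:,:,::-1]);standfit(f,(510,-19))"
```

```text
time_s: 16.55
tcp_pos: [509.5, -19.8, 148.6]
tcp_rot: [0.513, 0.486, -0.487, -0.513]
ft_force: [0.7, -0.7, -1.0]
width: 0.4
t 16.55 tcp [509.5 -19.8 148.6] psi 86.9 y [-0. -0. -1.] xz -0.001 q [ 0.94  0.33 -1.14  1.81  0.32  1.2   1.22] F [ 0.7 -0.7 -1. ] w 0.4
shift [ 0.0006  0.0646 -0.0003] turn [-0.    -0.001 -0.001] mm 64.6 deg 0.1
stand 1901 0.22 [ 5.09891e+02 -1.93810e+01 -1.54800e+00 -1.00000e-03 -1.00000e-03]
```

View pics/w7.png

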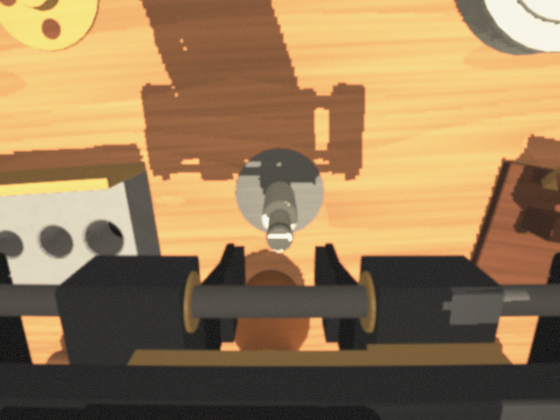

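The grip top at (280,237) is centred between the fingers at (230,250) and (325,250). I'll descend and grip.

```bash
python3 -m jog '[[0,0.02,0,0,0,0,-0.2],[0,0.035,0,0,0,0,-0.2],[0.0005,0.05,0,0,0,0,-0.2],[0.0005,0.06,0,0,0,0,-0.2],[0.0005,0.0645,0,0,0,0,-0.2]]' && python3 -c "
from h import *
st()" && python3 -m jog '[[0,0,0,0,0,0,-0.45],[0,0,0,0,0,0,-0.6],[0,0,0,0,0,0,-0.8],[0,0,0,0,0,0,-1],[0,0,0,0,0,0,-1]]' 30;  python3 -c "
from h import *
st();heldfit(('wrist',),s0=28,ang=0)"
```

```text
time_s: 17.23
tcp_pos: [509.8, -19.2, 84.6]
tcp_rot: [-0.513, -0.486, 0.487, 0.513]
ft_force: [-0.5, -0.2, 0.3]
width: 0.4
t 17.23 tcp [509.8 -19.2  84.6] psi 87.0 y [-0.001  0.    -1.   ] xz 0.0 q [ 0.87  0.41 -1.08  1.88  0.41  1.1   1.15] F [-0.5 -0.2  0.3] w 0.4
time_s: 17.85
tcp_pos: [510.2, -19.5, 85.5]
tcp_rot: [0.513, 0.486, -0.486, -0.513]
ft_force: [-0.6, 0.0, 4.4]
width: 0.173
t 17.85 tcp [510.2 -19.5  85.5] psi 86.9 y [ 0.001 -0.    -1.   ] xz -0.0 q [ 0.87  0.41 -1.08  1.88  0.41  1.1   1.16] F [-0.6  0.   4.4] w 0.173
wrist 2917 med 0.96 shoulder [511.  -19.1  72.2] dir [0.057 0.006 0.998] foot [507.1 -19.5   3.9] tool-frame dir [ 0.009 -0.998 -0.057] angle 3.3 sideways 0.5 s_grip 32.0
```

```bash
python3 -m jog '[[0,0,0,0,0,0,-1],[0,-0.02,0,0,0,0,-1],[0,-0.05,0,0,0,0,-1],[0,-0.085,0,0,0,0,-1],[0,-0.115,0,0,0,0,-1]]' 50;  python3 -c "
from h import *
st();heldfit(('wrist',),s0=28,ang=0);plan([515,-130,200],90)"
```

```text
time_s: 18.52
tcp_pos: [509.6, -18.8, 202.0]
tcp_rot: [-0.513, -0.487, 0.487, 0.513]
ft_force: [0.5, -1.0, -3.8]
width: 0.17
t 18.52 tcp [509.6 -18.8 202. ] psi 87.0 y [-0. -0. -1.] xz -0.0 q [ 0.98  0.27 -1.17  1.74  0.26  1.3   1.27] F [ 0.5 -1.  -3.8] w 0.17
wrist 1670 med 0.18 shoulder [509.5 -18.4 189.3] dir [0.003 0.001 1.   ] foot [509.3 -18.5 120.9] tool-frame dir [ 0.001 -1.    -0.003] angle 0.2 sideways 0.1 s_grip 31.4
shift [-0.1113  0.0056 -0.0095] turn [ 0.005 -0.066 -0.001] mm 111.9 deg 3.0
```

```bash
python3 -m jog '[[-0.02,0,-0.006,0,-0.02,0,-1],[-0.045,0,-0.012,0,-0.04,0,-1],[-0.07,0,-0.018,0,-0.066,0,-1],[-0.095,0,-0.025,0,-0.066,0,-1],[-0.11,0,-0.025,0,-0.066,0,-1]]' ;  python3 - <<'E'
from h import *
import cv2
st()
for n in ('wrist',):
    f=grab_frame(n);cv2.imwrite('pics/w8.png',f['frame'][:,:,::-1])
    np.savez('w8.npz',**{k:np.array(v) for k,v in f.items()})
heldfit(('wrist',),s0=31,ang=0)
print(proj(f,[[528,-161,50],[528,-201,50],[528,-241,50]]))
E
```

```text
time_s: 19.2
tcp_pos: [529.0, -131.9, 199.9]
tcp_rot: [-0.5, -0.499, 0.499, 0.501]
ft_force: [-0.0, 1.0, -3.5]
width: 0.167
t 19.2 tcp [ 529.  -131.9  199.9] psi 89.8 y [-0.001  0.001 -1.   ] xz 0.001 q [ 1.08  0.36 -1.11  1.66  0.33  1.33  1.48] F [-0.   1.  -3.5] w 0.167
wrist 1224 med 0.15 shoulder [ 528.5 -133.4  187.8] dir [0.003 0.004 1.   ] foot [ 528.3 -133.7  119.4] tool-frame dir [ 0.004 -1.    -0.002] angle 0.1 sideways 0.2 s_grip 30.7
[[246.74184336 192.3261161 ]
 [202.84905029 192.48097954]
 [159.17265416 192.64927759]]
```

View pics/w8.png

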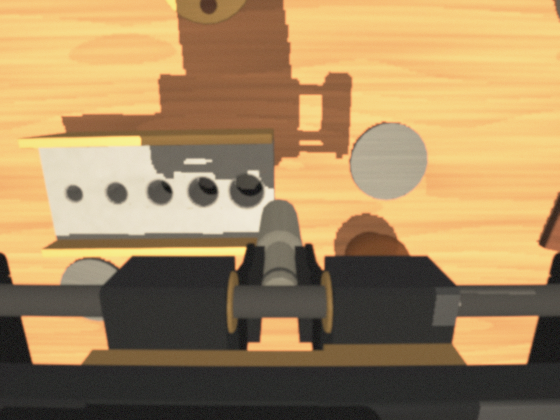

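The wrist view shows holes 4 to 0 at (247,190), (203,191), (160,191), (117,193) and (75,193), with the held shank at (280,225). The target, hole 3, is at (203,191), close to the predicted (203,192.5). I'll fit the mouths from depth in this same camera.

```bash
cat >> h.py <<'E'
def holes(f,guess=[(528,-161),(528,-201),(528,-241),(529,-281),(529,-322)],dia=(31.5,27.5,23.5,19.5,15.5)):
    c=cloud(f);X,Y,Z=c[...,0],c[...,1],c[...,2];ok=f["depth"]>0
    k=ok&(abs(X-528)<32)&(Y<-150)&(Y>-335)&(Z>42)&(Z<58);A=np.c_[X[k],Y[k],np.ones(k.sum())]
    co=np.linalg.lstsq(A,Z[k],rcond=None)[0];z0=np.median(Z[k]);print("top z",z0.round(2),"slope",co[:2].round(4))
    out=[]
    for (gx,gy),D in zip(guess,dia):
        uv=np.argwhere(ok&(np.hypot(X-gx,Y-gy)<60))[:,::-1]
        q=onz(f,uv,z0);zz=Z[uv[:,1],uv[:,0]]
        near=np.hypot(q[:,0]-gx,q[:,1]-gy)<20
        q=q[near];ins=(z0-zz[near])>3.5
        # soft-circle fit: inside label vs radius (fixed known dia)
        def cost(p): 
            s=1/(1+np.exp((np.hypot(q[:,0]-p[0],q[:,1]-p[1])-D/2)/.6)); return s-ins
        r=least_squares(cost,[gx,gy]).x;out.append(r)
        print("hole",D,r.round(2),"centroid",q[ins].mean(0)[:2].round(2),"n",ins.sum(),"area dia",round(2*np.sqrt(ins.mean()*400),1))
    return out,z0
E
python3 - <<'E'
from h import *
f=dict(np.load('w8.npz'));
holes(f)
f=grab_frame('top');holes(f)
E
```

```text
top z 48.45 slope [-0.0016  0.0003]
hole 31.5 [ 526.51 -161.36] centroid [ 526.35 -161.35] n 866 area dia 30.9
hole 27.5 [ 526.94 -201.16] centroid [ 526.8  -201.13] n 653 area dia 26.8
hole 23.5 [ 527.32 -241.14] centroid [ 527.26 -241.07] n 466 area dia 22.8
hole 19.5 [ 527.64 -280.44] centroid [ 527.54 -280.43] n 313 area dia 18.8
hole 15.5 [ 527.97 -320.14] centroid [ 527.94 -320.1 ] n 193 area dia 14.9
top z 49.29 slope [-0.0007 -0.0232]
hole 31.5 [ 525.13 -162.52] centroid [ 523.46 -163.43] n 84 area dia 30.3
hole 27.5 [ 526.13 -202.39] centroid [ 522.93 -199.52] n 50 area dia 29.8
hole 23.5 [ 528. -241.] centroid [nan nan] n 0 area dia nanh.py:83: RuntimeWarning: Mean of empty slice.
  print("hole",D,r.round(2),"centroid",q[ins].mean(0)[:2].round(2),"n",ins.sum(),"area dia",round(2*np.sqrt(ins.mean()*400),1))
  ret = um.true_divide(
  ret = ret.dtype.type(ret / rcount)
Traceback (most recent call last):
  File "h.py", line 76, in holes
    q=onz(f,uv,z0);zz=Z[uv[:,1],uv[:,0]]
  File "h.py", line 16, in onz
    n=cv2.undistortPoints(np.array(uv,float).reshape(-1,1,2),K,D).reshape(-1,2)
      ~~~~~~~~~~~~~~~~~~~^^^^^^^^^^^^^^^^^^^^^^^^^^^^^^^^^^^^^^^^
cv2.error: OpenCV(4.12.0) /io/opencv/modules/calib3d/src/undistort.dispatch.cpp:347: error: (-215:Assertion failed) CV_IS_MAT(_src) && CV_IS_MAT(_dst) && (_src->rows == 1 || _src->cols == 1) && (_dst->rows == 1 || _dst->cols == 1) && _src->cols + _src->rows - 1 == _dst->rows + _dst->cols - 1 && (CV_MAT_TYPE(_src->type) == CV_32FC2 || CV_MAT_TYPE(_src->type) == CV_64FC2) && (CV_MAT_TYPE(_dst->type) == CV_32FC2 || CV_MAT_TYPE(_dst->type) == CV_64FC2) in function 'cvUndistortPointsInternal'
```

```bash
python3 - <<'E'
from h import *
st();f=grab_frame('wrist');holes(f);st();heldfit(('wrist',),s0=31,ang=0)
plan([526.9,-201.1,170],90)
E
```

```text
t 19.35 tcp [ 528.8 -130.6  200.1] psi 89.9 y [-0.001  0.001 -1.   ] xz 0.001 q [ 1.08  0.36 -1.11  1.66  0.33  1.33  1.48] F [-0.6  1.4 -3.9] w 0.174
top z 48.44 slope [-0.0008  0.0006]
hole 31.5 [ 526.55 -161.35] centroid [ 526.37 -161.35] n 866 area dia 30.8
hole 27.5 [ 526.93 -201.11] centroid [ 526.82 -201.05] n 655 area dia 26.8
hole 23.5 [ 527.31 -241.08] centroid [ 527.32 -241.16] n 471 area dia 22.9
hole 19.5 [ 527.75 -280.45] centroid [ 527.73 -280.34] n 310 area dia 18.7
hole 15.5 [ 528.04 -320.35] centroid [ 528.   -320.34] n 199 area dia 15.1
t 19.4 tcp [ 528.9 -129.6  200.2] psi 89.9 y [-0.     0.001 -1.   ] xz 0.001 q [ 1.08  0.36 -1.11  1.66  0.33  1.33  1.48] F [-0.6  1.8 -3.1] w 0.168
wrist 1222 med 0.14 shoulder [ 528.7 -129.2  187.7] dir [0.002 0.003 1.   ] foot [ 528.6 -129.4  119.3] tool-frame dir [ 0.003 -1.    -0.002] angle 0.1 sideways 0.2 s_grip 31.2
shift [-0.0719  0.0303  0.002 ] turn [-0. -0.  0.] mm 78.1 deg 0.0
```

```bash
python3 -m jog '[[-0.02,0,0.001,0,0,0,-1],[-0.045,0,0.002,0,0,0,-1],[-0.065,0.005,0.002,0,0,0,-1],[-0.072,0.015,0.002,0,0,0,-1],[-0.072,0.025,0.002,0,0,0,-1]]' && python3 -m jog '[[0,0.005,0,0,0,0,-1],[0,0.005,0,0,0,0,-1],[0,0.005,0,0,0,0,-1],[0,0.005,0,0,0,0,-1],[0,0.005,0,0,0,0,-1]]'; python3 - <<'E'
from h import *
import cv2
st();f=grab_frame('wrist');cv2.imwrite('pics/w9.png',f['frame'][:,:,::-1]);heldfit(('wrist','side'),s0=31,ang=0);st()
E
```

```text
time_s: 20.08
tcp_pos: [526.7, -202.3, 174.1]
tcp_rot: [-0.5, -0.5, 0.5, 0.501]
ft_force: [0.2, 0.7, -3.5]
width: 0.173
time_s: 20.7
tcp_pos: [527.0, -202.5, 170.4]
tcp_rot: [0.501, 0.5, -0.5, -0.5]
ft_force: [-0.3, 0.1, -4.1]
width: 0.17
t 20.7 tcp [ 527.  -202.5  170.4] psi 89.9 y [ 0. -0. -1.] xz -0.0 q [ 1.13  0.43 -1.06  1.65  0.38  1.29  1.58] F [-0.3  0.1 -4.1] w 0.17
wrist 1230 med 0.14 shoulder [ 526.8 -202.1  155.8] dir [0.001 0.003 1.   ] foot [ 526.7 -202.3   87.4] tool-frame dir [ 0.003 -1.    -0.001] angle 0.1 sideways 0.1 s_grip 33.2
side 166 med 1.08 shoulder [ 526.7 -202.4  155.6] dir [0.011 0.01  1.   ] foot [ 526.  -203.1   87.2] tool-frame dir [ 0.009 -1.    -0.011] angle 0.7 sideways 0.5 s_grip 33.5
t 20.85 tcp [ 526.9 -202.5  170.3] psi 89.9 y [-0. -0. -1.] xz -0.0 q [ 1.13  0.43 -1.06  1.65  0.38  1.29  1.58] F [-0.4  0.9 -3.9] w 0.17
```

View pics/w9.png

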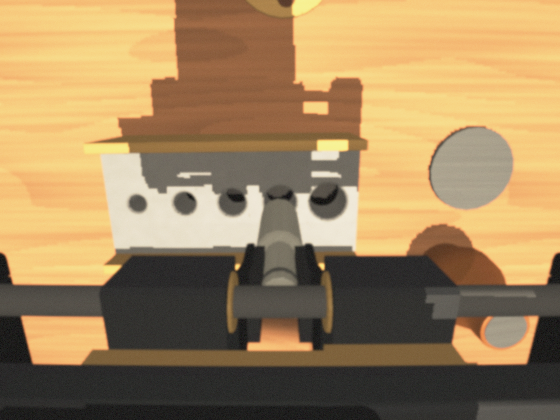

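The wrist view shows the shank foot (280,200) over hole 3 (280,193), with the open holes beside it at (328,200), (232,201), (185,203) and (138,203). I'll re-measure those from this settled pose and interpolate hole 3.

```bash
python3 - <<'E'
from h import *
f=grab_frame('wrist');h,z=holes(f)
h=np.array(h);i=np.array([0,2,3,4]);y=np.array([0,80,120,160.])
for k in(0,1):
    p=np.polyfit(y,h[i,k],1);print("hole3 coord",k,np.polyval(p,40).round(2),"slope",p[0].round(4),"res",(h[i,k]-np.polyval(p,y)).round(2))
heldfit(('wrist',),s0=31,ang=0);st()
E
```

```text
top z 48.47 slope [-0.0027 -0.0003]
hole 31.5 [ 526.5  -161.93] centroid [ 526.32 -161.94] n 1021 area dia 30.7
hole 27.5 [ 525.37 -201.64] centroid [ 521.45 -201.43] n 402 area dia 19.2
hole 23.5 [ 527.24 -241.27] centroid [ 527.15 -241.22] n 566 area dia 22.9
hole 19.5 [ 527.57 -281.08] centroid [ 527.49 -281.08] n 379 area dia 18.8
hole 15.5 [ 528.13 -320.74] centroid [ 528.11 -320.78] n 215 area dia 14.2
hole3 coord 0 526.86 slope 0.0099 res [ 0.03 -0.02 -0.09  0.07]
hole3 coord 1 -201.62 slope -0.9927 res [-0.02  0.06 -0.04  0.  ]
wrist 1230 med 0.15 shoulder [ 526.8 -202.1  155.7] dir [0.001 0.003 1.   ] foot [ 526.7 -202.3   87.3] tool-frame dir [ 0.003 -1.    -0.001] angle 0.1 sideways 0.1 s_grip 33.2
t 20.95 tcp [ 526.9 -202.5  170.2] psi 89.9 y [-0. -0. -1.] xz -0.0 q [ 1.13  0.43 -1.06  1.65  0.38  1.29  1.58] F [-0.2 -0.7 -4.6] w 0.172
```

```bash
python3 -m jog '[[0.0003,0.008,0,0,0,0,-1],[0.0006,0.016,-0.0002,0,0,0,-1],[0.0007,0.024,-0.0003,0,0,0,-1],[0.0007,0.032,-0.0003,0,0,0,-1],[0.0007,0.032,-0.0003,0,0,0,-1]]'; python3 - <<'E'
from h import *
import cv2
st();f=grab_frame('wrist');im=f['frame'][:,:,::-1].copy();cv2.imwrite('pics/w10.png',cv2.resize(im[130:290,180:380],None,fx=4,fy=4,interpolation=cv2.INTER_CUBIC))
h,z=holes(f)
h=np.array(h);i=np.array([0,2,3,4]);y=np.array([0,80,120,160.])
for k in(0,1):
    p=np.polyfit(y,h[i,k],1);print("hole3 coord",k,np.polyval(p,40).round(2),(h[i,k]-np.polyval(p,y)).round(2))
q=standfit(f,(527,-201.5),52)
print("foot",q[:2]-68.4*q[3:]);st()
E
```

```text
time_s: 21.58
tcp_pos: [526.8, -201.7, 137.4]
tcp_rot: [-0.5, -0.499, 0.5, 0.501]
ft_force: [0.3, 0.0, -3.9]
width: 0.164
t 21.57 tcp [ 526.8 -201.7  137.4] psi 89.9 y [-0.001  0.    -1.   ] xz 0.0 q [ 1.12  0.46 -1.04  1.69  0.41  1.23  1.55] F [ 0.3  0.  -3.9] w 0.164
top z 48.48 slope [-0.0035  0.0002]
hole 31.5 [ 526.38 -162.01] centroid [ 526.13 -162.03] n 1253 area dia 30.5
hole 27.5 [ 524.73 -202.04] centroid [ 517.92 -203.01] n 116 area dia 9.3
hole 23.5 [ 527.27 -241.21] centroid [ 527.17 -241.19] n 691 area dia 22.7
hole 19.5 [ 527.72 -281.01] centroid [ 527.62 -280.97] n 465 area dia 18.7
hole 15.5 [ 528.03 -320.33] centroid [ 527.98 -320.3 ] n 279 area dia 14.6
hole3 coord 0 526.83 [-0.03  0.03  0.05 -0.05]
hole3 coord 1 -201.63 [ 0.03  0.03 -0.17  0.11]
stand 4438 1.7 [ 5.24653e+02 -2.01234e+02  4.25500e+00 -5.90000e-02  2.00000e-03]
foot [ 528.65733987 -201.34911996]
t 21.62 tcp [ 527.1 -201.7  138. ] psi 89.9 y [-0.001  0.    -1.   ] xz 0.0 q [ 1.12  0.46 -1.04  1.69  0.41  1.23  1.55] F [-0.3  0.6 -3.6] w 0.17
```

View pics/w10.png

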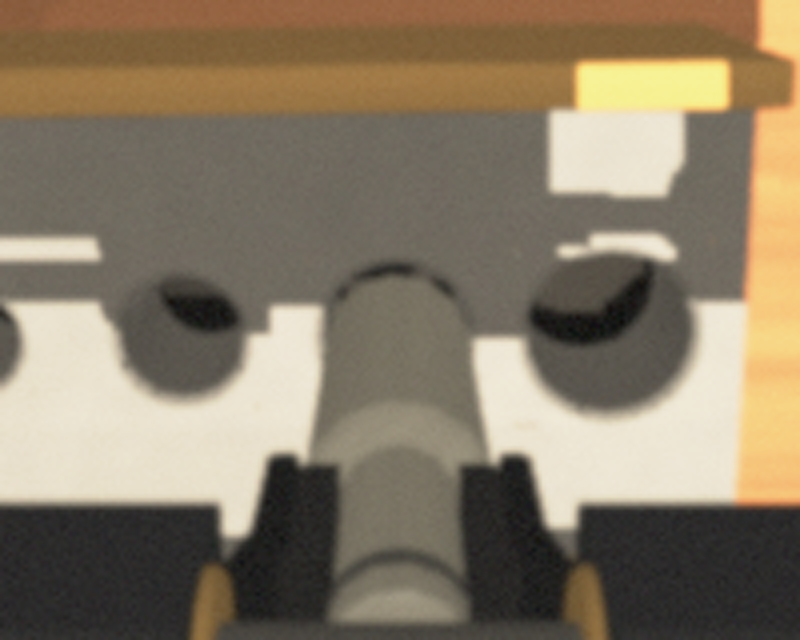

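The crop shows the shank over hole 3, with only a thin dark crescent of the mouth visible around it at (400,268). Hole and foot agree to about 0.3 mm. I'll lower 10 mm and check the force.

```bash
python3 -m jog '[[0,0.002,-0.0002,0,0,0,-1],[0,0.004,-0.0002,0,0,0,-1],[0,0.006,-0.0002,0,0,0,-1],[0,0.008,-0.0002,0,0,0,-1],[0,0.010,-0.0002,0,0,0,-1]]'; python3 -c "
from h import *
st()"
```

```text
time_s: 22.25
tcp_pos: [527.4, -201.8, 128.1]
tcp_rot: [0.5, 0.5, -0.5, -0.5]
ft_force: [0.7, 0.5, -4.0]
width: 0.171
t 22.25 tcp [ 527.4 -201.8  128.1] psi 89.9 y [-0. -0. -1.] xz -0.0 q [ 1.11  0.47 -1.03  1.7   0.43  1.22  1.55] F [ 0.7  0.5 -4. ] w 0.171
```

```bash
python3 -m jog '[[0,0.002,0,0,0,0,-1],[0,0.004,0,0,0,0,-1],[0,0.006,0,0,0,0,-1],[0,0.008,0,0,0,0,-1],[0,0.010,0,0,0,0,-1]]'; python3 -c "
from h import *
st()"
```

```text
time_s: 22.88
tcp_pos: [527.4, -201.8, 118.1]
tcp_rot: [-0.5, -0.5, 0.5, 0.5]
ft_force: [0.8, -0.1, -4.0]
width: 0.167
t 22.88 tcp [ 527.4 -201.8  118.1] psi 89.9 y [-0. -0. -1.] xz -0.0 q [ 1.1   0.48 -1.02  1.71  0.44  1.2   1.54] F [ 0.8 -0.1 -4. ] w 0.167
```

The foot is inside the mouth with no force. Continuing.

```bash
python3 -m jog '[[0,0.005,0,0,0,0,-1],[0,0.01,0,0,0,0,-1],[0,0.015,0,0,0,0,-1],[0,0.019,0,0,0,0,-1],[0,0.022,0,0,0,0,-1]]'; python3 -c "
from h import *
st()"
```

```text
time_s: 23.5
tcp_pos: [527.4, -201.7, 95.9]
tcp_rot: [-0.5, -0.5, 0.5, 0.5]
ft_force: [-0.4, 0.0, -4.2]
width: 0.167
t 23.5 tcp [ 527.4 -201.7   95.9] psi 89.9 y [-0. -0. -1.] xz -0.0 q [ 1.09  0.5  -1.01  1.73  0.46  1.16  1.52] F [-0.4  0.  -4.2] w 0.167
```

```bash
python3 -m jog '[[0,0.001,0,0,0,0,-1],[0,0.002,0,0,0,0,-1],[0,0.003,0,0,0,0,-1],[0,0.004,0,0,0,0,-1],[0,0.005,0,0,0,0,-1]]'; python3 -c "
from h import *
st()"
```

```text
time_s: 24.12
tcp_pos: [527.4, -201.8, 91.2]
tcp_rot: [0.5, 0.5, -0.5, -0.5]
ft_force: [0.3, 0.6, -4.2]
width: 0.17
t 24.12 tcp [ 527.4 -201.8   91.2] psi 89.9 y [-0. -0. -1.] xz -0.0 q [ 1.09  0.51 -1.    1.74  0.47  1.16  1.52] F [ 0.3  0.6 -4.2] w 0.17
```

```bash
python3 -m jog '[[0,0.0005,0,0,0,0,-1],[0,0.001,0,0,0,0,-1],[0,0.0015,0,0,0,0,-1],[0,0.002,0,0,0,0,-1],[0,0.0022,0,0,0,0,-1]]'; python3 -c "
from h import *
st()"
```

```text
time_s: 24.75
tcp_pos: [527.8, -201.8, 89.6]
tcp_rot: [0.501, 0.5, -0.5, -0.5]
ft_force: [-0.5, 0.1, 3.9]
width: 0.17
t 24.75 tcp [ 527.8 -201.8   89.6] psi 89.9 y [ 0.001 -0.001 -1.   ] xz -0.001 q [ 1.08  0.51 -1.    1.74  0.47  1.15  1.52] F [-0.5  0.1  3.9] w 0.17
```

Contact with the floor came at TCP z = 89.6, against the 89.5 predicted from the plate grasp. I'll release and withdraw straight up.

```bash
python3 -m jog '[[0,0,0,0,0,0,-0.55],[0,0,0,0,0,0,-0.45],[0,0,0,0,0,0,-0.35],[0,0,0,0,0,0,-0.3],[0,0,0,0,0,0,-0.3]]' 10; python3 -c "
from h import *
st()"; python3 -m jog '[[0,-0.01,0,0,0,0,-0.3],[0,-0.03,0,0,0,0,-0.3],[0,-0.055,0,0,0,0,-0.3],[0,-0.085,0,0,0,0,-0.3],[0,-0.115,0,0,0,0,-0.3]]'; python3 - <<'E'
from h import *
import cv2
st()
f=grab_frame('wrist');cv2.imwrite('pics/w11.png',f['frame'][:,:,::-1])
plan([480,-201.8,220],90)
s=grab_frame('side');cv2.imwrite('pics/s11.png',s['frame'][:,:,::-1])
c=cloud(f)
P=c[(f['depth']>0)&(np.hypot(c[...,0]-527,c[...,1]+202)<20)&(c[...,2]>55)&(c[...,2]<140)]
print('grip top z',np.percentile(P[:,2],[97,99]))
E
```

```text
time_s: 25.38
tcp_pos: [527.4, -201.8, 89.0]
tcp_rot: [-0.5, -0.5, 0.5, 0.5]
ft_force: [0.3, 0.6, 0.1]
width: 0.344
t 25.38 tcp [ 527.4 -201.8   89. ] psi 89.9 y [-0. -0. -1.] xz -0.0 q [ 1.08  0.51 -1.    1.74  0.47  1.15  1.52] F [0.3 0.6 0.1] w 0.344
time_s: 26.0
tcp_pos: [527.6, -201.5, 206.5]
tcp_rot: [0.501, 0.5, -0.5, -0.5]
ft_force: [1.0, -0.2, 0.8]
width: 0.352
t 26.0 tcp [ 527.6 -201.5  206.5] psi 89.9 y [ 0.001 -0.001 -1.   ] xz -0.001 q [ 1.15  0.4  -1.07  1.61  0.36  1.35  1.6 ] F [ 1.  -0.2  0.8] w 0.352
shift [-0.0003 -0.0098  0.0493] turn [ 0.007 -0.001 -0.003] mm 50.2 deg 0.3
grip top z [119.80016364 120.22245013]
```

View pics/w11.png

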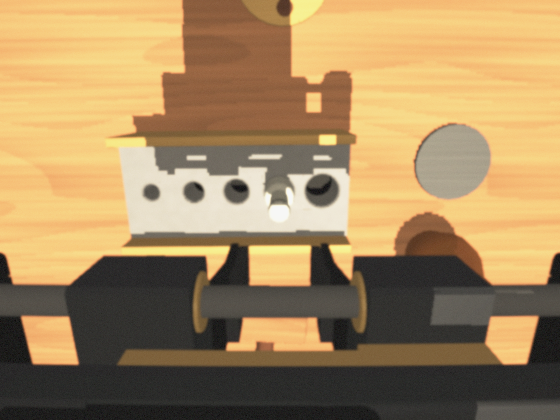

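View pics/s11.png

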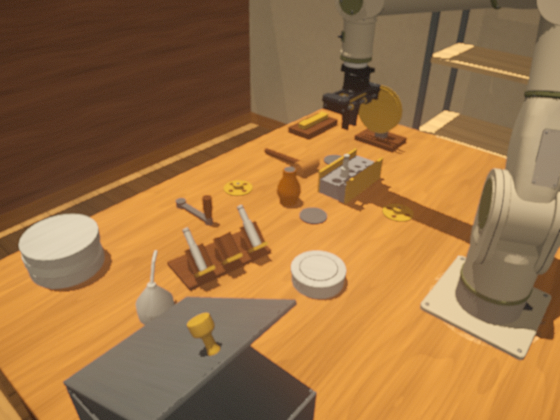

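The arbor stands in hole 3, second from the left end of the row, with its grip top at (279,210). The other arbors, chimney and plate are unchanged. I'll do one quantitative seat check before handing in.

```bash
python3 - <<'E'
from h import *
f=grab_frame('wrist');c=cloud(f);f['depth']=np.where((c[...,2]<58),0,f['depth'])
q=standfit(f,(527,-201.6),10)
g=grab_frame('wrist');c=cloud(g);P=c[(g['depth']>0)&(np.hypot(c[...,0]-527,c[...,1]+202)<6)&(c[...,2]>112)&(c[...,2]<130)];print('top face z median',np.median(P[:,2]),'n',len(P))
o=get_obs();print(o['joint_vel'].round(3),o['time_s'])
for n in('top',):
    t=grab_frame(n);d=cv2.absdiff(t['frame'],np.load('top0.npz')['frame']).max(2)
    m=(d>60).astype(np.uint8);nl,l,s,ce=cv2.connectedComponentsWithStats(m)
    print([(ce[i].round().tolist(),int(s[i,4])) for i in range(1,nl) if s[i,4]>15])
E
```

```text
stand 962 0.27 [ 5.27239e+02 -2.01493e+02 -1.51900e+00 -5.00000e-03 -1.00000e-03]
top face z median 118.96063126688395 n 199
[-0.004  0.02   0.015  0.028  0.002 -0.01  -0.004] 26.2
[([462.0, 286.0], 19527), ([203.0, 212.0], 253), ([397.0, 330.0], 6021), ([337.0, 412.0], 51), ([445.0, 415.0], 77), ([319.0, 416.0], 24)]
```

The seated height offset of −1.52 mm matches the −1.55 mm the same camera gave with the arbor standing on the plate. That is camera bias, so the foot is home on the floor. The tilt is 0.3° and the arm is clear, so I'm handing in.

```bash
python3 -c "
from bench import *
sign_off()"
```

```text
the job is handed in; nothing more can be done
```

The job is done and handed in at about 26 s. The middle arbor was `arbor_large`. I stood it on the leftmost plate and let go of it there. Then I took it again from above, lowered it into hole 3 (the 26 mm one) until it touched the floor, released it and withdrew.

**Last checks:**
- **Seating:** the foot is home. The fitted height is off by −1.52 mm, against −1.55 mm when the arbor stood on the plate, so that is the wrist camera's bias. Floor contact came at TCP z 89.6, against 89.5 predicted. The tilt is 0.3°.
- **Rest of the bench:** the top-view comparison shows no change at the rest other than the emptied middle berth. The arm and its shadow covered part of the bench on the robot's right in that view.

**What went wrong or disagreed:**
- A trial 45° forward tilt over the plate ran into a joint limit, so I gripped the arbor with the tool tilted back instead.
- I got one sign wrong in the first lift, which moved the arbor about 17 mm forward as it left the berth. It stayed in the grip.
- Several fits gave wrong values because plate or gripper points got into them, so I did not use those.
- The top camera put hole 3 about 1 mm from where the wrist camera did, and I used the wrist camera.

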